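# Chill and file a batch of wax blocks

## Task

Load every wax block (steel mould with a coloured cassette; there are three or four) from the bench into the shallow aluminium tray on the warm grey plate, then slide the loaded tray across the gap until it lies wholly on the black cold plate - do not lift it, and do not let it tip or sag into the gap. Leave the blocks there to chill for about three seconds, then put them all upright into the open drawer of the small white cabinet and push the drawer fully shut. Leave the empty tray on the cold plate and everything else on the bench where it is.

Things in the scene. Friction and masses are not known exactly. Their poses are not given: they have to be found in the camera images.
- tray_c (a point): Shallow open aluminium tray, outside 150 mm (x) by 200 mm (y) by 14 mm high, walls and floor 4 mm thick (walls rise 10 mm above its floor), about 0.25 kg, loose. This point is the centre of its inner floor, 4 mm above its underside. Its y axis lies roughly along the way to the other plate. Spread the blocks evenly about its middle, or it may sag in crossing.
- deck_top (a point): Warm plate: fixed white base with a light grey top 240 mm (x) by 240 mm (y), standing 30 mm above the bench. This point is the centre of its top face. It stands either left or right of the cold plate; the gap between their facing edges (along y) is 75 to 88 mm wide and open down to the bench. No rails or stops.
- cold_top (a point): Cold plate: fixed white base with a black top 240 mm (x) by 240 mm (y), standing 28 mm above the bench (2 mm lower than the warm plate). This point is the centre of its top face. Its axes are parallel to the world's.
- block1_c (a point): Steel wax mould 38 x 26 x 12 mm with a yellow plastic cassette 40 x 28 x 10 mm fixed on top; 22 mm high in all, about 100 g, 40 mm side along its x axis. This point is its centre, 11 mm above its underside. May be absent. Grip it across the 28 mm or the 40 mm.
- block2_c (a point): Steel wax mould 38 x 26 x 12 mm with a green plastic cassette 40 x 28 x 10 mm fixed on top; 22 mm high in all, about 100 g, 40 mm side along its x axis. This point is its centre, 11 mm above its underside. May be absent. Grip it across the 28 mm or the 40 mm.
- block3_c (a point): Steel wax mould 38 x 26 x 12 mm with a blue plastic cassette 40 x 28 x 10 mm fixed on top; 22 mm high in all, about 100 g, 40 mm side along its x axis. This point is its centre, 11 mm above its underside. May be absent. Grip it across the 28 mm or the 40 mm.
- block4_c (a point): Steel wax mould 38 x 26 x 12 mm with an orange plastic cassette 40 x 28 x 10 mm fixed on top; 22 mm high in all, about 100 g, 40 mm side along its x axis. This point is its centre, 11 mm above its underside. May be absent. Grip it across the 28 mm or the 40 mm.
- drawer_in (a point): Point on the inner floor of the drawer, midway across, 22 mm above the bench; moves with the drawer; x points into the cabinet (closing). Inside of the drawer: x -47 to +107 mm, y -79 to +79 mm; walls 6 mm thick, rising 40 mm above this floor; blue front 15 mm thick, outer face at x = -68.5 mm, 47 mm high above this floor. From x = (joint value - 53 mm) on, the cabinet's roof covers it.
- cab_drawer0_handle (a point): Middle of the drawer's steel bar handle (11 mm thick, 100 mm long, along the drawer's y), 35 mm in front of the blue front panel. The white cabinet behind is 200 mm deep, 200 mm wide, its top 84 mm above the bench.
- cab_drawer0 (a joint): How far the drawer is open, m: 0 fully shut, at most 0.134. Starts 0.12 to 0.133. It slides with about 1 N of friction and stays where it is left.
- jar: Bystander: small amber glass jar, 44 mm across, 50 mm high; origin at its underside.
- beaker: Bystander: white open beaker, 64 mm across, 75 mm high; origin at its underside.
- reagent: Bystander: white plastic bottle with a blue cap, 66 mm across, 150 mm high; origin at its underside.
- spatula: Bystander: spatula 200 mm long lying on the bench.
- dish: Bystander: steel dish, 90 mm across, 20 mm high; origin at its underside.
Mind the look-alikes: they are no part of the job. Leave any purple look-alike of the part that bears block1_c alone.

How it is judged:
By the outcome, as a careful person would: the job done as asked, in the order asked, and still so for the second after the job is handed in, with the robot touching nothing.
Of block1, block2, block3, block4 only 3 to 4 are there at a start; the rules pass over those that are not, and their reading is None.
At some moment in a run one of block1, block2, block3, block4 may be knocked a few centimetres aside while the robot is not near it.
It also fails if it takes over 210 s, if anything falls off the work surface, if the arm or the gripper's body presses on something with over 40 N, if the wrist force passes 120 N, or if a joint passes its speed limit or range.

## Robot

A 7-joint arm with a two-finger parallel gripper is mounted at the origin on the work surface. World frame = base frame: x ahead of the robot, y to its left, z up, the work surface at z = 0. Lengths are in m, angles in rad, forces in N, time in s.
With the tool pointing down it reaches from about 0.4 to 0.85 m from the base axis. Payload 4.5 kg.
Tool frame: the origin (TCP) lies at the very end of the fingers, on their centre line; the grasp point (between the pads) lies 19 mm behind it; z points along the fingers, x is the direction in which the jaws open and shut, and the axes are right-handed (so a half turn about z gives the same grasp; the last joint's range is limited). The gripper opens to 88 mm and grips with 3 to 60 N. Pads are 18 mm wide; open, the fingers measure 123 mm over their backs; the gripper's body (75 mm by 187 mm) begins 45 mm behind the grasp point.
Start: joints at [1.222, 0.689, -0.195, 1.565, 0.157, 0.902, -0.215], TCP at [0.233, -0.58, 0.239] pointing down, gripper open.
Joint ranges: [-3.01, 3.01], [-0.46, 2.08], [-1.47, 1.51], [0.13, 2.56], [-1, 4.14], [0.04, 2.09], [-2.66, 2.66]. Speed limits (rad/s): [2.57, 2.57, 3.14, 3.14, 3.14, 3.14, 3.14].

## Interface

Orientations are given as a unit quaternion [x, y, z, w].
In Python, from plant import * gives the robot as it stands.
- The arm moves only by the tool apply_moves, never from a script. Its argument "series" is a list of rows, each an object of numbers: "x", "y", "z": the shift along the tool's x, y, z in units of 80 cm (1.0 is 80 cm); "wx", "wy", "wz": the turn, a rotation vector about the tool's x, y, z in units of pi rad (1.0 is pi rad); "fingers": the opening, from -1 (shut) to 1 (fully open), so that 0 is half open. In form: [{"x": .., "y": .., "z": .., "wx": .., "wy": .., "wz": .., "fingers": ..}, ...]. A call has 1 to 8 rows; each row shifts and turns the pose as measured when the row begins, along the tool's axes as they then stand; what a row does not reach is not made up. A row lasts 1/8 s, in which the tool goes at most 62.5 mm and 10.7 degrees, less where a joint would pass 70% of its speed; a pose out of reach is approached as far as the arm can. A call with a number of a shift or a turn outside -1 to 1 is refused whole. A call with a gripper value outside its range is refused whole. The fingers move at their own pace and stop on an object; "force" is the grip in N (left out, the last holds). Time passes only in rows, so rows that do not move let the fingers close. It gives the time, the measured TCP pose, the force and the opening at its end, in the units of the state.
- get_state(): the state, without advancing time (a new reading comes with each control period).
- snapshot(name): name is "side" or "top" or "wrist"; returns (picture, depth): 384x512x3 uint8, red, green, blue; 384x512 float32, m along the optical axis (not along the pixel's ray), 0 where there is no reading.
- camera_model(name): a dict with "camera_matrix" (3x3 intrinsics, pixels), "dist_coeffs" ([k1, k2, p1, p2, k3] as OpenCV has them; the pictures are not rectified), "world_from_camera" (4x4, takes a point from camera to world coordinates). Camera axes: x right, y up, looking along -z (the intrinsics and any distortion apply to the point x, -y, -z); pixel columns grow to the right and rows downward; lengths in m; the calibration is good to about 2 mm. A picture is of the moment at which its call begins: read the wrist's pose just before it. camera_model takes no time and is no camera call; for the wrist camera it gives the pose at the moment of the call.
- finish_job(): hands the job in, once; it reports no verdict.
The state is a dict: "clock": time; "q": joint angles; "qd": joint speeds; "joint_torque": joint torques, N m; "tool_pos": TCP position; "eef_rot": TCP orientation; "contact_force": force on the tool from outside, world axes, zero at the start; "moment": the same for the moment, N m; "opening": opening from 0.0 (shut) to 1.0 (fully open).
Only numpy, scipy, OpenCV 4.12 (cv2) and the standard library are available. Lean on these libraries where they do the work, as an engineer would, in place of code of your own. Each camera call takes 0.05 s, during which the arm holds its last target. There are 200 camera calls.

## Working session

There is one attempt and no reset: what is moved stays moved. The work goes in short steps, Python scripts to look and compute and a tool call to move; the robot and the scene stay as the last step left them, time stands still between calls to the robot, and variables do not carry over. Pictures are saved under pics/ and viewed, about 12 in all and at most 16, crops included, and the job is handed in when it is done.

Besides the shell and the picture viewer there is one more tool, called after "Emit:" as a command line: name --argument value ..., lists and objects as JSON in quotes. apply_moves: Moves the arm, as the interface text tells. Its arguments: {"type":"object","properties":{"series":{"type":"array","items":{"type":"object","properties":{"x":{"type":"number"},"y":{"type":"number"},"z":{"type":"number"},"wx":{"type":"number"},"wy":{"type":"number"},"wz":{"type":"number"},"fingers":{"type":"number"}}}},"force":{"type":"number"}},"required":["series"]}

```bash
mkdir -p pics; ls; python3 - <<'E'
from plant import *
import cv2,numpy as np
print(get_state())
for n in("top","side"):
    p,d=snapshot(n); cv2.imwrite(f"pics/{n}0.png",cv2.resize(p[:,:,::-1],(800,600))); np.savez(f"{n}0.npz",p=p,d=d)
    print(n,camera_model(n),(d>0).mean())
E
```

```text
pics
{'clock': 0.0, 'q': array([ 1.22182733,  0.68998889, -0.19450161,  1.56632554,  0.15730032,
        0.90249341, -0.21509343]), 'qd': array([ 7.26006471e-04, -8.86330756e-04, -3.38030884e-04,  1.21502158e-03,
        2.06914747e-04, -4.68041361e-04, -6.95816721e-05]), 'joint_torque': array([-1.74560391e-04, -5.27550709e+01, -1.26711946e+00, -1.53421658e+01,
       -5.27028262e-02,  6.62860766e-03,  1.70179605e-04]), 'tool_pos': array([ 0.23314682, -0.5792139 ,  0.23791159]), 'eef_rot': array([ 8.28722804e-01, -5.59658540e-01, -7.92553544e-04, -4.51643739e-04]), 'contact_force': array([-0.02434734,  0.27738591, -0.16372734]), 'moment': array([0.00684163, 0.03249172, 0.02004952]), 'opening': 1.000036960579513}
top {'camera_matrix': array([[358.92940856,   0.        , 254.7018249 ],
       [  0.        , 358.92940856, 191.43083145],
       [  0.        ,   0.        ,   1.        ]]), 'dist_coeffs': array([-0.06742762,  0.        ,  0.        ,  0.        ,  0.        ]), 'world_from_camera': array([[-0.02556854,  0.98878696, -0.14712785,  0.43905767],
       [-0.9994153 , -0.02194156,  0.02622245,  0.06874072],
       [ 0.0227002 ,  0.1477123 ,  0.98876983,  1.12852618],
       [ 0.        ,  0.        ,  0.        ,  1.        ]])} 0.9957122802734375
side {'camera_matrix': array([[478.16670545,   0.        , 251.04418751],
       [  0.        , 478.16670545, 195.2475245 ],
       [  0.        ,   0.        ,   1.        ]]), 'dist_coeffs': array([0.00880856, 0.        , 0.        , 0.        , 0.        ]), 'world_from_camera': array([[ 0.99882158,  0.0198561 , -0.04428539,  0.51958493],
       [-0.04554458,  0.69872958, -0.71393463, -0.81687629],
       [ 0.01676755,  0.71511027,  0.69881052,  0.91741013],
       [ 0.        ,  0.        ,  0.        ,  1.        ]])} 0.9963582356770834
```

View pics/top0.png

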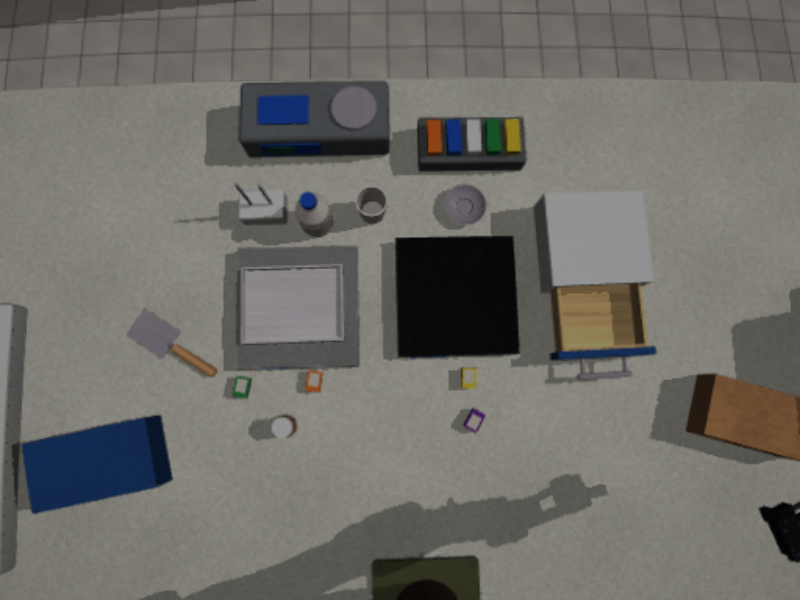

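View pics/side0.png

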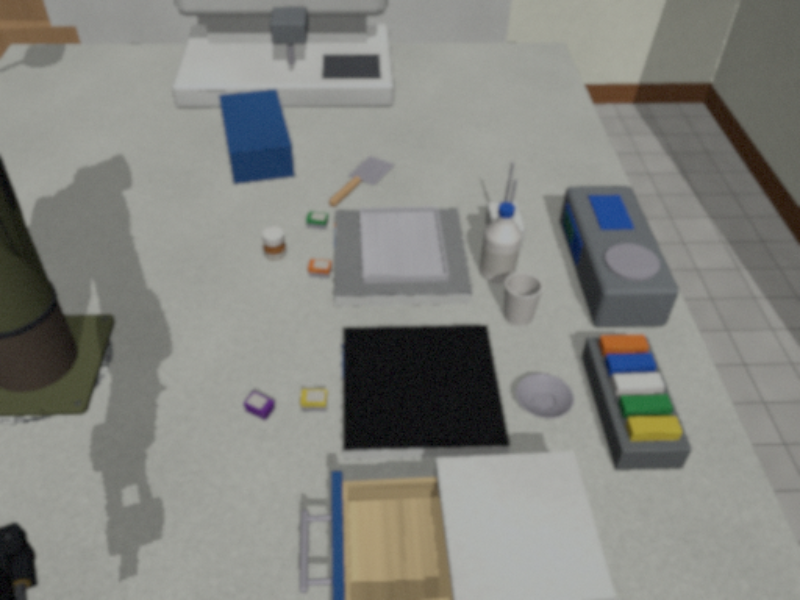

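Top picture (800x600): block candidates are green (242,387), orange (314,381) and yellow (469,378). Look-alikes to leave alone are purple (474,420) and the slide rack (470,140). The tray is at (291,304) on the grey plate, the black plate at (457,297), the open drawer at (600,320) and the handle at (605,375). There is no clear blue block, so I'll check the bluish flecks at (420,357).

```bash
cat > h.py <<'E'
from plant import *
import cv2,numpy as np
from scipy.spatial.transform import Rotation as R
def cast(m,uv,z):
    uv=np.asarray(uv,float).reshape(-1,1,2)
    n=cv2.undistortPoints(uv,m["camera_matrix"],m["dist_coeffs"]).reshape(-1,2)
    T=m["world_from_camera"]; d=np.c_[n[:,0],-n[:,1],-np.ones(len(n))]@T[:3,:3].T
    o=T[:3,3]; return o+d*((z-o[2])/d[:,2])[:,None]
def world(m,d):
    h,w=d.shape; u,v=np.meshgrid(np.arange(w),np.arange(h))
    n=cv2.undistortPoints(np.c_[u.ravel(),v.ravel()].astype(float).reshape(-1,1,2),m["camera_matrix"],m["dist_coeffs"]).reshape(-1,2)
    z=d.ravel(); T=m["world_from_camera"]
    return (np.c_[n[:,0]*z,-n[:,1]*z,-z]@T[:3,:3].T+T[:3,3]).reshape(h,w,3)
COL=dict(yellow=(22,35),green=(45,85),blue=(100,125),orange=(5,18),purple=(128,155))
def blobs(p,col,smin=110,amin=15,vmin=40):
    hsv=cv2.cvtColor(p,cv2.COLOR_RGB2HSV); a,b=COL[col]
    k=cv2.inRange(hsv,(a,smin,vmin),(b,255,255))
    k=cv2.morphologyEx(k,cv2.MORPH_CLOSE,np.ones((9,9)))
    cs,_=cv2.findContours(k,cv2.RETR_EXTERNAL,cv2.CHAIN_APPROX_NONE)
    return [c for c in cs if cv2.contourArea(c)>=amin]
def rect(P):  # xy points -> centre, long side, short side, angle of the long side
    (c,(w,h),a)=cv2.minAreaRect((np.asarray(P)[:,:2]*1000).astype(np.float32))
    if w<h: w,h,a=h,w,a+90
    return np.round(np.array(c)/1000,4),round(w,1),round(h,1),round((a+90)%180-90,1)
def see(name,z=.022,cols=COL,amin=15,box=None):
    m=camera_model(name); p,d=snapshot(name)
    for c in cols:
        for b in blobs(p,c,amin=amin):
            r=rect(cast(m,b,z))
            if r[1]<70: print(name,c,b.reshape(-1,2).mean(0).round(),*r)
    return m,p,d
E
python3 - <<'E'
from h import *
for n in("top","side"):
    see(n)
m=camera_model("top");f=np.load("top0.npz");W=world(m,f["d"])
p=f["p"];Z=W[:,:,2]
def reg(name,mask):
    mask=cv2.morphologyEx(mask.astype(np.uint8),cv2.MORPH_OPEN,np.ones((3,3)))
    k,l,s,c=cv2.connectedComponentsWithStats(mask)
    for i in range(1,k):
        if s[i,4]>150:
            P=W[l==i]; print(name,c[i].round(),s[i,4],*rect(P),"z",np.median(P[:,2]).round(4))
g=p.max(2)
X=W[:,:,0];Y=W[:,:,1]; roi=(X>.3)&(X<.75)&(abs(Y)<.62)
reg("black",roi&(g<25)&(Z>.015))
reg("plateish",roi&(Z>.02)&(Z<.06)&(g>25))
reg("roof",roi&(Z>.075)&(Z<.1))
reg("drawerfront",roi&(Z>.055)&(Z<.078)&(Y<-.2))
reg("drawerfloor",roi&(Z>.01)&(Z<.04)&(Y<-.25))
for n,b in(("top",(150,180,330,290)),):
    c=p[b[1]:b[3],b[0]:b[2],::-1]; cv2.imwrite("pics/c1.png",cv2.resize(c,None,fx=4,fy=4,interpolation=cv2.INTER_CUBIC))
E
```

```text
top yellow [299. 242.] [ 0.4451 -0.0941] 39.7 27.8 -2.5
top green [154. 247.] [0.4384 0.3507] 37.6 27.7 -13.7
top blue [197. 128.] [0.8132 0.219 ] 33.4 32.3 -1.3
top orange [200. 244.] [0.446  0.2092] 40.2 29.1 -9.8
top purple [303. 269.] [ 0.3624 -0.1022] 37.9 27.0 -32.4
side yellow [198. 256.] [ 0.4414 -0.1051] 44.3 22.8 -38.7
side blue [324. 134.] [0.8146 0.3625] 43.0 24.8 81.5
side orange [203. 171.] [0.4439 0.1986] 44.3 26.5 -37.7
side orange [175. 159.] [0.3648 0.2532] 31.7 17.7 4.3
side purple [166. 261.] [ 0.3681 -0.1187] 39.4 27.4 12.8
black [292. 189.] 5705 [ 0.5837 -0.0639] 290.3 264.2 -0.2 z 0.0281
plateish [348. 165.] 151 [ 0.6815 -0.254 ] 135.4 4.3 2.4 z 0.0399
plateish [190. 196.] 5942 [0.5943 0.2408] 241.3 238.3 -0.3 z 0.0325
plateish [370. 192.] 243 [ 0.5934 -0.3265] 72.7 64.9 -83.7 z 0.0223
plateish [356. 204.] 163 [ 0.5544 -0.272 ] 123.9 10.6 5.2 z 0.0402
plateish [403. 205.] 348 [ 0.5505 -0.4149] 102.7 43.6 2.3 z 0.0246
plateish [448. 259.] 236 [ 0.3791 -0.5544] 116.9 12.9 -13.6 z 0.0375
plateish [100. 281.] 161 [0.3434 0.5062] 87.2 5.6 12.0 z 0.0393
plateish [181. 273.] 167 [0.3631 0.2653] 38.6 38.1 87.4 z 0.0503
roof [383. 160.] 2785 [ 0.6838 -0.3539] 201.8 135.8 -88.8 z 0.084
roof [ 77. 284.] 1055 [0.341  0.5609] 116.5 82.9 -89.3 z 0.0801
drawerfront [387. 225.] 425 [ 0.4868 -0.3567] 193.6 21.6 -88.8 z 0.0702
drawerfront [463. 262.] 962 [ 0.3687 -0.5921] 120.2 85.8 -16.4 z 0.0695
drawerfloor [383. 202.] 1814 [ 0.5624 -0.3633] 146.9 126.0 -88.7 z 0.022
drawerfloor [446. 258.] 185 [ 0.3794 -0.5546] 115.8 6.7 -17.0 z 0.0256
```

View pics/c1.png

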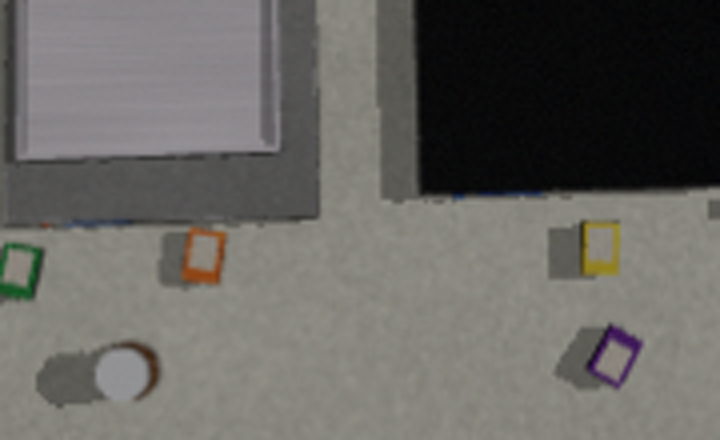

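The crop shows that the blue flecks are marks on the plate bases, so there are three blocks: green, orange and yellow. The long sides of all three run roughly along x. Next I'll measure the tray, plates and drawer, and plan the reach to yellow.

```bash
cat >> h.py <<'E'
def plan(*wps):
    """wps: (x,y,z,yaw_deg of the jaws); prints rows in tool units"""
    s=get_state(); p=s["tool_pos"].copy(); Q=R.from_quat(s["eef_rot"]).as_matrix()
    print("t %.2f"%s["clock"],"tcp",p.round(4),"yaw %.1f"%np.degrees(np.arctan2(Q[1,0],Q[0,0])),"tilt",Q[:2,2].round(3),"q7 %.2f"%s["q"][6],"F",s["contact_force"].round(1),"open %.3f"%s["opening"])
    for x,y,z,yaw in wps:
        t=np.radians(yaw); G=np.array([[np.cos(t),np.sin(t),0],[np.sin(t),-np.cos(t),0],[0,0,-1]])
        rv=R.from_matrix(Q.T@G).as_rotvec(); d=G.T@(np.array([x,y,z])-p)
        print(" turn",(rv/np.pi).round(4),"rows>=%.1f"%(np.degrees(np.linalg.norm(rv))/10.7)," then shift",(d/.8).round(4),"rows>=%.1f"%(np.linalg.norm(d)/.0625))
        p=np.array([x,y,z]); Q=G
E
python3 - <<'E'
from h import *
m=camera_model("top");f=np.load("top0.npz");W=world(m,f["d"]);p=f["p"].astype(int);Z=W[:,:,2];X=W[:,:,0];Y=W[:,:,1];g=p.max(2)
k=((g<25)&(X>.3)&(X<.8)&(abs(Y)<.3)).astype(np.uint8);k=cv2.morphologyEx(k,cv2.MORPH_OPEN,np.ones((7,7)))
c=max(cv2.findContours(k,0,1)[0],key=cv2.contourArea);print("cold",rect(cast(m,c,.028)))
# tray: brighter than deck or raised
roi=(X>.45)&(X<.74)&(Y>.1)&(Y<.38)
for nm,k in(("rim",roi&(Z>.0385)&(Z<.06)),("bright",roi&(g>115)),("deck",roi&(Z>.018)&(Z<.06))):
    k=cv2.morphologyEx(k.astype(np.uint8),cv2.MORPH_OPEN,np.ones((3,3)) if nm!="rim" else np.ones((1,1)))
    cs=cv2.findContours(k,0,1)[0]; 
    if cs: c=max(cs,key=cv2.contourArea); print(nm,[rect(cast(m,c,z)) for z in(.030,.034,.044)])
hsv=cv2.cvtColor(f["p"],cv2.COLOR_RGB2HSV)
k=cv2.inRange(hsv,(100,110,30),(125,255,255))*((Y<-.2)&(Y>-.5)&(X>.42)&(X<.55)).astype(np.uint8)
c=max(cv2.findContours(k,0,1)[0],key=cv2.contourArea);print("front",[rect(cast(m,c,z)) for z in(.069,.05)])
h=(Z>.02)&(Y<-.25)&(Y>-.46)&(X>.39)&(X<.475)
print("handle",rect(W[h]) if h.any() else None, np.median(Z[h]))
fl=(abs(Z-.022)<.006)&(Y<-.27)&(Y>-.45)&(X>.49)&(X<.62)
print("floor",rect(cast(m,np.argwhere(fl)[:,::-1],.022)))
print("roof front edge x",np.percentile(X[(abs(Z-.084)<.005)&(abs(Y+.35)<.06)],[0,1,3]))
plan((.445,-.094,.16,-92.5),(.445,-.094,.004,-92.5))
E
```

```text
cold (array([ 0.6096, -0.0771]), 237.5, 236.9, -0.0)
rim [(array([0.5995, 0.2502]), 201.7, 152.8, -89.3), (array([0.5989, 0.2495]), 201.0, 152.3, -89.3), (array([0.5975, 0.2479]), 199.1, 150.9, -89.3)]
bright [(array([0.5964, 0.2571]), 186.9, 143.9, -89.3), (array([0.5959, 0.2565]), 186.2, 143.3, -89.3), (array([0.5944, 0.2547]), 184.5, 142.0, -89.3)]
deck [(array([0.5941, 0.2405]), 241.2, 238.4, -0.3), (array([0.5935, 0.2398]), 240.3, 237.6, -0.3), (array([0.5921, 0.2383]), 238.1, 235.4, -0.3)]
front [(array([ 0.4842, -0.3571]), 192.4, 13.5, -88.9), (array([ 0.485 , -0.3648]), 195.9, 13.8, -88.9)]
handle (array([ 0.4557, -0.3374]), 149.0, 37.5, 89.5) 0.050133110373074774
floor (array([ 0.5593, -0.3536]), 167.4, 125.4, -88.3)
roof front edge x [0.61472513 0.6177841  0.62107337]
t 0.20 tcp [ 0.2333 -0.5794  0.2382] yaw -68.1 tilt [-0.     0.001] q7 -0.22 F [-0.5  0.9 -0.5] open 1.003
 turn [1.000e-04 3.000e-04 1.358e-01] rows>=2.3  then shift [-0.6178 -0.2379  0.0978] rows>=8.6
 turn [0. 0. 0.] rows>=0.0  then shift [0.    0.    0.195] rows>=2.5
```

Emit:
apply_moves --series '[{"wz": 0.046},{"wz": 0.046},{"wz": 0.044},{"x": -0.062,"y": -0.024,"z": 0.01},{"x": -0.062,"y": -0.024,"z": 0.01},{"x": -0.062,"y": -0.024,"z": 0.01},{"x": -0.062,"y": -0.024,"z": 0.01},{"x": -0.062,"y": -0.024,"z": 0.01}]'

```text
schema error: expected keys x, y, z, wx, wy, wz, fingers
```

Emit:
apply_moves --series '[{"x": -0.062,"y": -0.024,"z": 0.01},{"x": -0.062,"y": -0.024,"z": 0.01},{"x": -0.062,"y": -0.024,"z": 0.01},{"x": -0.062,"y": -0.024,"z": 0.01},{"x": -0.062,"y": -0.024,"z": 0.01},{"x": 0}]'

```text
schema error: expected keys x, y, z, wx, wy, wz, fingers
```

```bash
python3 - <<'E'
from h import *
m,p,d=see("wrist",amin=100)
cv2.imwrite("pics/w1.png",p[:,:,::-1])
see("top")
plan((.445,-.094,.06,-92.5),(.445,-.094,.003,-92.5))
E
```

```text
wrist orange [462. 347.] [ 0.0966 -0.9552] 47.4 43.6 -28.5
wrist orange [454. 312.] [ 0.1416 -0.9096] 64.3 29.9 71.4
top yellow [299. 242.] [ 0.4451 -0.0941] 39.7 27.8 -2.5
top green [154. 247.] [0.4384 0.3507] 37.6 27.7 -13.7
top blue [197. 128.] [0.8132 0.219 ] 33.4 32.3 -1.3
top orange [200. 244.] [0.446  0.2092] 40.2 29.1 -9.8
top purple [303. 269.] [ 0.363  -0.1021] 37.9 27.2 -29.2
t 0.30 tcp [ 0.2334 -0.5796  0.2385] yaw -68.1 tilt [-0.     0.001] q7 -0.22 F [-0.7  0.2  0.4] open 1.002
 turn [0.     0.0002 0.1357] rows>=2.3  then shift [-0.6179 -0.2378  0.2231] rows>=8.9
 turn [0. 0. 0.] rows>=0.0  then shift [0.     0.     0.0712] rows>=0.9
```

View pics/w1.png

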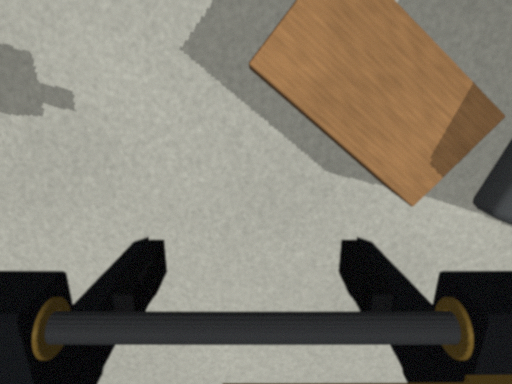

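The moves were refused because every row needs all seven keys, so the arm hasn't moved. The wrist view shows the brown box at (370,90) and the fingers at (155,260) and (350,260). I'll resend with full rows.

Emit:
apply_moves --series '[{"x": 0,"y": 0,"z": 0,"wx": 0,"wy": 0,"wz": 0.046,"fingers": 1},{"x": 0,"y": 0,"z": 0,"wx": 0,"wy": 0,"wz": 0.046,"fingers": 1},{"x": 0,"y": 0,"z": 0,"wx": 0,"wy": 0,"wz": 0.044,"fingers": 1},{"x": -0.062,"y": -0.024,"z": 0.01,"wx": 0,"wy": 0,"wz": 0,"fingers": 1},{"x": -0.062,"y": -0.024,"z": 0.01,"wx": 0,"wy": 0,"wz": 0,"fingers": 1},{"x": -0.062,"y": -0.024,"z": 0.01,"wx": 0,"wy": 0,"wz": 0,"fingers": 1},{"x": -0.062,"y": -0.024,"z": 0.01,"wx": 0,"wy": 0,"wz": 0,"fingers": 1},{"x": -0.062,"y": -0.024,"z": 0.01,"wx": 0,"wy": 0,"wz": 0,"fingers": 1}]'

```text
clock: 1.3
tool_pos: [0.3458, -0.3366, 0.1971]
eef_rot: [-0.683, 0.731, -0.003, -0.001]
contact_force: [0.7, 0.4, -0.1]
opening: 0.997
```

Emit:
apply_moves --series '[{"x": -0.062,"y": -0.024,"z": 0.01,"wx": 0,"wy": 0,"wz": 0,"fingers": 1},{"x": -0.062,"y": -0.024,"z": 0.01,"wx": 0,"wy": 0,"wz": 0,"fingers": 1},{"x": -0.062,"y": -0.024,"z": 0.01,"wx": 0,"wy": 0,"wz": 0,"fingers": 1},{"x": -0.062,"y": -0.024,"z": 0.01,"wx": 0,"wy": 0,"wz": 0,"fingers": 1},{"x": -0.062,"y": -0.024,"z": 0.01,"wx": 0,"wy": 0,"wz": 0,"fingers": 1},{"x": 0,"y": 0,"z": 0,"wx": 0,"wy": 0,"wz": 0,"fingers": 1}]'

```text
clock: 2.05
tool_pos: [0.4659, -0.083, 0.1554]
eef_rot: [-0.686, 0.728, -0.004, 0.002]
contact_force: [-0.3, -0.6, -0.8]
opening: 0.994
```

```bash
python3 - <<'E'
from h import *
m,p,d=see("wrist",amin=100)
see("top",cols=["yellow","green","orange"])
plan((.445,-.094,.06,-92.5),(.445,-.094,.003,-92.5))
E
```

```text
wrist yellow [488. 380.] [ 0.22   -0.3356] 54.2 11.6 85.8
wrist yellow [457. 352.] [ 0.2613 -0.2945] 32.5 17.3 37.0
wrist yellow [446. 304.] [ 0.3246 -0.276 ] 20.9 16.8 70.6
wrist yellow [266. 201.] [ 0.446  -0.0962] 40.6 26.7 -3.4
wrist blue [483. 157.] [ 0.4754 -0.2877] 60.6 19.1 75.7
wrist purple [277. 273.] [ 0.3667 -0.1039] 44.4 30.6 -31.3
top green [154. 247.] [0.4384 0.3507] 37.6 27.7 -13.7
top orange [201. 244.] [0.4462 0.209 ] 39.7 28.6 -9.8
t 2.15 tcp [ 0.4638 -0.088   0.1558] yaw -93.8 tilt [ 0.007 -0.007] q7 -1.48 F [-1.  -0.4  0.3] open 1.003
 turn [-0.0025 -0.002  -0.0074] rows>=0.1  then shift [0.0086 0.0231 0.1198] rows>=1.6
 turn [0. 0. 0.] rows>=0.0  then shift [0.     0.     0.0712] rows>=0.9
```

Emit:
apply_moves --series '[{"x": 0.005,"y": 0.011,"z": 0.04,"wx": -0.0025,"wy": -0.002,"wz": -0.007,"fingers": 1},{"x": 0.004,"y": 0.012,"z": 0.04,"wx": 0,"wy": 0,"wz": 0,"fingers": 1},{"x": 0,"y": 0,"z": 0.04,"wx": 0,"wy": 0,"wz": 0,"fingers": 1},{"x": 0,"y": 0,"z": 0,"wx": 0,"wy": 0,"wz": 0,"fingers": 1}]'

```text
clock: 2.65
tool_pos: [0.4442, -0.1032, 0.0594]
eef_rot: [-0.686, 0.727, -0.003, -0.0]
contact_force: [-1.0, 0.8, 0.6]
opening: 0.998
```

```bash
python3 - <<'E'
from h import *
plan((.4455,-.095,.004,-92.5))
E
```

```text
t 2.65 tcp [ 0.4442 -0.1032  0.0594] yaw -93.3 tilt [ 0.003 -0.005] q7 -1.44 F [-1.   0.8  0.6] open 0.998
 turn [-0.0011 -0.0015 -0.0044] rows>=0.1  then shift [-0.0103 -0.0012  0.0693] rows>=0.9
```

Emit:
apply_moves --series '[{"x": -0.01,"y": -0.001,"z": 0.02,"wx": -0.001,"wy": -0.0015,"wz": -0.004,"fingers": 1},{"x": 0,"y": 0,"z": 0.025,"wx": 0,"wy": 0,"wz": 0,"fingers": 1},{"x": 0,"y": 0,"z": 0.024,"wx": 0,"wy": 0,"wz": 0,"fingers": 1},{"x": 0,"y": 0,"z": 0,"wx": 0,"wy": 0,"wz": 0,"fingers": 1}]'

```text
clock: 3.15
tool_pos: [0.4554, -0.0983, 0.0102]
eef_rot: [-0.69, 0.723, 0.003, -0.002]
contact_force: [-0.4, -0.2, 1.0]
opening: 1.001
```

Emit:
apply_moves --series '[{"x": 0,"y": 0,"z": 0,"wx": 0,"wy": 0,"wz": 0,"fingers": -0.6},{"x": 0,"y": 0,"z": 0,"wx": 0,"wy": 0,"wz": 0,"fingers": -0.6},{"x": 0,"y": 0,"z": 0,"wx": 0,"wy": 0,"wz": 0,"fingers": -0.6},{"x": 0,"y": 0,"z": 0,"wx": 0,"wy": 0,"wz": 0,"fingers": -0.6}]' --force 20

```text
clock: 3.65
tool_pos: [0.4559, -0.0984, 0.0117]
eef_rot: [-0.691, 0.723, 0.002, -0.001]
contact_force: [-0.5, -0.1, 0.1]
opening: 0.571
```

```bash
python3 - <<'E'
from h import *
plan((.4455,-.095,.004,-92.5))
E
```

```text
t 3.65 tcp [ 0.4559 -0.0984  0.0117] yaw -92.7 tilt [-0.005  0.002] q7 -1.47 F [-0.5 -0.1  0.1] open 0.571
 turn [ 0.0017  0.0005 -0.0009] rows>=0.0  then shift [-0.0036  0.0132  0.0096] rows>=0.2
```

Emit:
apply_moves --series '[{"x": -0.0036,"y": 0.013,"z": 0.0,"wx": 0.002,"wy": 0,"wz": 0,"fingers": 0.15},{"x": 0,"y": 0,"z": 0.0085,"wx": 0,"wy": 0,"wz": 0,"fingers": 0.15},{"x": 0,"y": 0,"z": 0,"wx": 0,"wy": 0,"wz": 0,"fingers": 0.15}]'

```text
clock: 4.03
tool_pos: [0.4529, -0.0965, 0.0102]
eef_rot: [-0.691, 0.723, 0.005, -0.002]
contact_force: [1.2, -0.1, -0.6]
opening: 0.577
```

```bash
python3 - <<'E'
from h import *
plan((.4455,-.095,.004,-92.5))
E
```

```text
t 4.03 tcp [ 0.4529 -0.0965  0.0102] yaw -92.7 tilt [-0.011  0.004] q7 -1.55 F [ 1.2 -0.1 -0.6] open 0.577
 turn [ 0.0035  0.0012 -0.0009] rows>=0.1  then shift [-0.0015  0.0093  0.0078] rows>=0.2
```

Emit:
apply_moves --series '[{"x": -0.0015,"y": 0.01,"z": 0.006,"wx": 0.0035,"wy": 0.001,"wz": 0,"fingers": 0.15},{"x": 0,"y": 0.004,"z": 0.004,"wx": 0.001,"wy": 0,"wz": 0,"fingers": 0.15}]'

```text
clock: 4.28
tool_pos: [0.4506, -0.0968, 0.0085]
eef_rot: [-0.69, 0.724, 0.006, -0.003]
contact_force: [0.7, 0.2, 0.0]
opening: 0.577
```

```bash
python3 - <<'E'
from h import *
plan((.4455,-.095,.004,-92.5))
E
```

```text
t 4.28 tcp [ 0.4506 -0.0968  0.0085] yaw -92.7 tilt [-0.013  0.004] q7 -2.03 F [0.7 0.2 0. ] open 0.577
 turn [ 0.004   0.0009 -0.0011] rows>=0.1  then shift [-0.0019  0.0064  0.0056] rows>=0.1
```

```bash
python3 - <<'E'
from h import *
s=get_state();print(s["q"].round(3),s["qd"].round(3))
E
```

```text
[ 0.131  0.939 -0.029  2.178  0.523  0.043 -2.027] [ 6.800e-02  3.100e-02 -8.700e-02  8.000e-03  1.695e+00 -1.000e-03
 -1.686e+00]
```

Joint 6 is at its lower limit (0.043), which is what stalls the move inward. The grasp is 5 mm off centre along the 40 mm side, which is fine, so I'll close here.

Emit:
apply_moves --series '[{"x": -0.002,"y": 0.0,"z": 0.003,"wx": 0,"wy": 0,"wz": 0,"fingers": -0.6},{"x": 0,"y": 0,"z": 0,"wx": 0,"wy": 0,"wz": 0,"fingers": -0.6},{"x": 0,"y": 0,"z": 0,"wx": 0,"wy": 0,"wz": 0,"fingers": -0.6},{"x": 0,"y": 0,"z": 0,"wx": 0,"wy": 0,"wz": 0,"fingers": -0.6},{"x": 0,"y": 0,"z": 0,"wx": 0,"wy": 0,"wz": 0,"fingers": -0.6},{"x": 0,"y": 0,"z": 0,"wx": 0,"wy": 0,"wz": 0,"fingers": -0.6}]' --force 20

```text
clock: 5.03
tool_pos: [0.4508, -0.0955, 0.0056]
eef_rot: [-0.69, 0.724, 0.006, -0.003]
contact_force: [-0.6, 0.4, -0.6]
opening: 0.312
```

Emit:
apply_moves --series '[{"x": 0,"y": -0.01,"z": -0.02,"wx": 0,"wy": 0,"wz": 0,"fingers": -0.6},{"x": 0,"y": -0.02,"z": -0.04,"wx": 0,"wy": 0,"wz": 0,"fingers": -0.6},{"x": 0,"y": -0.04,"z": -0.05,"wx": 0,"wy": 0,"wz": 0,"fingers": -0.6},{"x": 0,"y": -0.04,"z": -0.05,"wx": 0,"wy": 0,"wz": 0,"fingers": -0.6},{"x": 0,"y": -0.02,"z": 0,"wx": 0,"wy": 0,"wz": 0,"fingers": -0.6}]'

```text
clock: 5.65
tool_pos: [0.5564, -0.101, 0.1353]
eef_rot: [-0.69, 0.723, 0.008, -0.006]
contact_force: [0.1, 0.3, -2.3]
opening: 0.315
```

```bash
python3 - <<'E'
from h import *
see("top",z=.022)
print(get_state()["q"].round(2))
plan((.597,.302,.14,0),(.597,.302,.038,0))
E
```

```text
top green [154. 247.] [0.4384 0.3507] 37.6 27.7 -13.7
top blue [197. 128.] [0.8132 0.219 ] 33.4 32.3 -1.3
top orange [200. 244.] [0.446  0.2092] 40.2 29.1 -9.8
top purple [303. 269.] [ 0.3627 -0.1017] 37.9 28.2 -32.4
[ 0.38  0.8  -0.49  1.81  0.55  0.69 -2.04]
t 5.70 tcp [ 0.5573 -0.1012  0.134 ] yaw -92.7 tilt [-0.02   0.004] q7 -2.04 F [ 3.4 -0.2 -0.7] open 0.315
 turn [ 0.0041  0.0058 -0.515 ] rows>=8.7  then shift [ 0.0496 -0.5039 -0.0075] rows>=6.5
 turn [0. 0. 0.] rows>=0.0  then shift [0.     0.     0.1275] rows>=1.6
```

Emit:
apply_moves --series '[{"x": 0,"y": 0,"z": 0,"wx": 0,"wy": 0,"wz": -0.058,"fingers": -0.6},{"x": 0,"y": 0,"z": 0,"wx": 0,"wy": 0,"wz": -0.058,"fingers": -0.6},{"x": 0,"y": 0,"z": 0,"wx": 0,"wy": 0,"wz": -0.058,"fingers": -0.6},{"x": 0,"y": 0,"z": 0,"wx": 0,"wy": 0,"wz": -0.058,"fingers": -0.6},{"x": 0,"y": 0,"z": 0,"wx": 0,"wy": 0,"wz": -0.058,"fingers": -0.6},{"x": 0,"y": 0,"z": 0,"wx": 0,"wy": 0,"wz": -0.058,"fingers": -0.6},{"x": 0,"y": 0,"z": 0,"wx": 0,"wy": 0,"wz": -0.058,"fingers": -0.6},{"x": 0,"y": 0,"z": 0,"wx": 0,"wy": 0,"wz": -0.058,"fingers": -0.6}]'

```text
clock: 6.7
tool_pos: [0.5466, -0.1027, 0.1279]
eef_rot: [0.998, -0.059, -0.019, 0.001]
contact_force: [1.1, 0.3, -0.6]
opening: 0.315
```

```bash
python3 - <<'E'
from h import *
print(get_state()["q"].round(2))
plan((.597,.311,.13,0.7))
E
```

```text
[ 0.58  0.91 -0.87  1.82  0.88  0.9  -0.84]
t 6.70 tcp [ 0.5466 -0.1027  0.1279] yaw -6.7 tilt [-0.038  0.   ] q7 -0.84 F [ 1.1  0.3 -0.6] open 0.315
 turn [ 0.0006  0.0122 -0.0412] rows>=0.7  then shift [ 0.0693 -0.5163 -0.0027] rows>=6.7
```

Emit:
apply_moves --series '[{"x": 0,"y": 0,"z": 0,"wx": 0,"wy": 0.012,"wz": -0.041,"fingers": -0.6},{"x": 0.009,"y": -0.074,"z": 0,"wx": 0,"wy": 0,"wz": 0,"fingers": -0.6},{"x": 0.009,"y": -0.074,"z": 0,"wx": 0,"wy": 0,"wz": 0,"fingers": -0.6},{"x": 0.009,"y": -0.074,"z": 0,"wx": 0,"wy": 0,"wz": 0,"fingers": -0.6},{"x": 0.009,"y": -0.074,"z": 0,"wx": 0,"wy": 0,"wz": 0,"fingers": -0.6},{"x": 0.009,"y": -0.074,"z": 0,"wx": 0,"wy": 0,"wz": 0,"fingers": -0.6},{"x": 0.009,"y": -0.074,"z": 0,"wx": 0,"wy": 0,"wz": 0,"fingers": -0.6},{"x": 0.009,"y": -0.07,"z": 0,"wx": 0,"wy": 0,"wz": 0,"fingers": -0.6}]'

```text
clock: 7.7
tool_pos: [0.5844, 0.3066, 0.1139]
eef_rot: [1.0, 0.004, -0.009, 0.009]
contact_force: [-0.6, -0.5, -1.1]
opening: 0.313
```

```bash
python3 - <<'E'
from h import *
print(get_state()["q"].round(2))
plan((.597,.311,.045,0.7))
E
```

```text
[-0.15  1.03 -0.85  1.5   0.85  1.04 -1.22]
t 7.70 tcp [0.5844 0.3066 0.1139] yaw 0.4 tilt [-0.019 -0.018] q7 -1.22 F [-0.6 -0.5 -1.1] open 0.313
 turn [ 0.0056  0.006  -0.0016] rows>=0.1  then shift [ 0.0158 -0.0053  0.0861] rows>=1.1
```

Emit:
apply_moves --series '[{"x": 0.016,"y": -0.006,"z": 0.02,"wx": 0.0056,"wy": 0.006,"wz": 0,"fingers": -0.6},{"x": 0,"y": 0,"z": 0.033,"wx": 0,"wy": 0,"wz": 0,"fingers": -0.6},{"x": 0,"y": 0,"z": 0.033,"wx": 0,"wy": 0,"wz": 0,"fingers": -0.6}]'

```text
clock: 8.07
tool_pos: [0.594, 0.3171, 0.0419]
eef_rot: [1.0, 0.008, 0.0, -0.001]
contact_force: [-0.1, 0.6, -1.3]
opening: 0.313
```

```bash
python3 - <<'E'
from h import *
plan((.597,.311,.040,0.7))
E
```

```text
t 8.07 tcp [0.594  0.3171 0.0419] yaw 1.0 tilt [0.    0.003] q7 -1.26 F [-0.1  0.6 -1.3] open 0.313
 turn [-0.0009 -0.      0.0014] rows>=0.0  then shift [0.0036 0.0077 0.0024] rows>=0.1
```

Emit:
apply_moves --series '[{"x": 0.0036,"y": 0.008,"z": 0.001,"wx": 0,"wy": 0,"wz": 0,"fingers": -0.6},{"x": 0,"y": 0,"z": 0.002,"wx": 0,"wy": 0,"wz": 0,"fingers": -0.6},{"x": 0,"y": 0,"z": 0,"wx": 0,"wy": 0,"wz": 0,"fingers": 0.2},{"x": 0,"y": 0,"z": 0,"wx": 0,"wy": 0,"wz": 0,"fingers": 0.2},{"x": 0,"y": 0,"z": 0,"wx": 0,"wy": 0,"wz": 0,"fingers": 0.2},{"x": 0,"y": 0,"z": -0.05,"wx": 0,"wy": 0,"wz": 0,"fingers": 0.2},{"x": 0,"y": 0,"z": -0.07,"wx": 0,"wy": 0,"wz": 0,"fingers": 0.2},{"x": 0,"y": 0,"z": -0.07,"wx": 0,"wy": 0,"wz": 0,"fingers": 1}]'

```text
clock: 9.07
tool_pos: [0.5965, 0.3017, 0.19]
eef_rot: [1.0, 0.006, -0.005, 0.005]
contact_force: [1.1, 1.1, -1.2]
opening: 0.684
```

```bash
python3 - <<'E'
from h import *
m,p,d=see("wrist",z=.056,amin=100)
see("top",z=.022)
cv2.imwrite("pics/w2.png",p[:,:,::-1])
print(get_state()["q"].round(2))
plan((.4384,.3507,.12,76.3),(.4384,.3507,.12,-103.7))
E
```

```text
wrist yellow [254. 177.] [0.595  0.3035] 40.9 27.2 -89.2
wrist green [ 91. 117.] [0.4564 0.3543] 37.0 24.7 -12.3
wrist orange [395. 303.] [0.7414 0.1717] 17.6 14.9 65.1
wrist orange [107. 307.] [0.4424 0.1604] 31.4 19.9 35.3
wrist orange [118. 249.] [0.464  0.2294] 37.0 28.9 -9.2
wrist orange [ 36. 195.] [0.395 0.283] 35.9 23.6 -65.0
wrist orange [131.  26.] [0.4962 0.4252] 52.9 17.3 57.1
top green [154. 247.] [0.4384 0.3507] 37.6 27.7 -13.7
top blue [197. 128.] [0.8132 0.219 ] 33.4 32.3 -1.3
top orange [201. 244.] [0.446  0.2092] 40.2 29.1 -9.8
[-0.12  0.94 -0.91  1.43  0.77  1.15 -1.13]
t 9.18 tcp [0.599  0.3055 0.1959] yaw 0.7 tilt [ 0.001 -0.002] q7 -1.13 F [ 0.6  0.6 -0.3] open 0.781
 turn [ 6.000e-04  2.000e-04 -4.201e-01] rows>=7.1  then shift [ 0.0074 -0.2085  0.0948] rows>=2.9
 turn [0. 0. 1.] rows>=16.8  then shift [0. 0. 0.] rows>=0.0
```

View pics/w2.png

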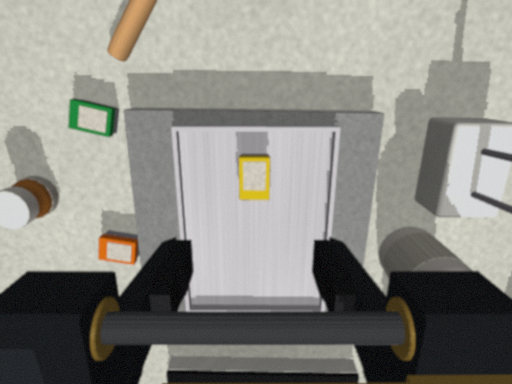

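Emit:
apply_moves --series '[{"x": 0,"y": 0,"z": 0,"wx": 0,"wy": 0,"wz": -0.057,"fingers": 0},{"x": 0,"y": 0,"z": 0,"wx": 0,"wy": 0,"wz": -0.057,"fingers": 0},{"x": 0,"y": 0,"z": 0,"wx": 0,"wy": 0,"wz": -0.057,"fingers": 0},{"x": 0,"y": 0,"z": 0,"wx": 0,"wy": 0,"wz": -0.057,"fingers": 0},{"x": 0,"y": 0,"z": 0,"wx": 0,"wy": 0,"wz": -0.057,"fingers": 0},{"x": 0,"y": 0,"z": 0,"wx": 0,"wy": 0,"wz": -0.057,"fingers": 0},{"x": 0,"y": 0,"z": 0,"wx": 0,"wy": 0,"wz": -0.057,"fingers": 0},{"x": 0,"y": 0,"z": 0,"wx": 0,"wy": 0,"wz": -0.03,"fingers": 0}]'

```text
clock: 10.18
tool_pos: [0.5985, 0.3026, 0.1922]
eef_rot: [0.763, 0.646, -0.003, 0.003]
contact_force: [-0.2, 0.0, -0.6]
opening: 0.5
```

```bash
python3 - <<'E'
from h import *
print(get_state()["q"].round(2))
plan((.4384,.3507,.12,76.3))
m=camera_model("top");p=np.load("top0.npz")["p"]
k=[c for c in blobs(p,"orange",smin=90)]
for c in k:
    P=cast(m,c,.008)
    if P[:,1].mean()>.35 and P[:,0].mean()<.6: print(rect(P),P.min(0),P.max(0), P[P[:,0].argmin()], P[P[:,1].argmin()])
E
```

```text
[-0.03  1.05 -1.18  1.43  0.98  1.32  0.13]
t 10.18 tcp [0.5985 0.3026 0.1922] yaw 80.5 tilt [-0.    -0.008] q7 0.13 F [-0.2  0.  -0.6] open 0.500
 turn [0.0005 0.0024 0.0233] rows>=0.4  then shift [ 0.0111 -0.2086  0.0903] rows>=2.9
(array([0.4927, 0.4497]), 100.9, 18.0, 57.1) [0.46184965 0.4046066  0.008     ] [0.52232667 0.49364155 0.008     ] [0.46184965 0.41069624 0.008     ] [0.47097902 0.4046066  0.008     ]
```

Emit:
apply_moves --series '[{"x": 0,"y": -0.06,"z": 0.01,"wx": 0,"wy": 0.002,"wz": 0.023,"fingers": 0},{"x": 0.002,"y": -0.06,"z": 0.02,"wx": 0,"wy": 0,"wz": 0,"fingers": 0},{"x": 0.004,"y": -0.06,"z": 0.02,"wx": 0,"wy": 0,"wz": 0,"fingers": 0},{"x": 0.005,"y": -0.03,"z": 0.02,"wx": 0,"wy": 0,"wz": 0,"fingers": 0}]'

```text
clock: 10.68
tool_pos: [0.4346, 0.347, 0.1327]
eef_rot: [0.789, 0.615, 0.0, 0.0]
contact_force: [-0.5, 0.5, 0.4]
opening: 0.499
```

```bash
python3 - <<'E'
from h import *
see("wrist",amin=100,cols=["green","orange"])
print(get_state()["q"].round(2))
plan((.4384,.3507,.045,76.3))
E
```

```text
wrist green [258. 191.] [0.436  0.3505] 40.5 26.5 -12.9
wrist orange [365. 381.] [0.6601 0.408 ] 42.8 10.8 75.5
wrist orange [368. 312.] [0.5793 0.424 ] 36.3 14.6 22.8
wrist orange [137. 313.] [0.526  0.2086] 40.6 15.2 -52.4
wrist orange [105. 237.] [0.4447 0.2107] 43.2 31.6 -9.1
wrist orange [144. 120.] [0.3586 0.2779] 40.3 20.5 5.8
[-0.17  1.01 -1.13  1.85  1.07  1.06 -0.43]
t 10.72 tcp [0.4314 0.3474 0.131 ] yaw 76.1 tilt [-0.003 -0.001] q7 -0.43 F [-2.4 -0.8 -2.1] open 0.501
 turn [-0.0008  0.0007 -0.0012] rows>=0.0  then shift [0.006  0.0076 0.1075] rows>=1.4
```

Emit:
apply_moves --series '[{"x": 0.005,"y": 0.006,"z": 0.035,"wx": 0,"wy": 0,"wz": 0,"fingers": 0},{"x": 0,"y": 0,"z": 0.04,"wx": 0,"wy": 0,"wz": 0,"fingers": 0},{"x": 0,"y": 0,"z": 0.04,"wx": 0,"wy": 0,"wz": 0,"fingers": 0}]'

```text
clock: 11.1
tool_pos: [0.4386, 0.351, 0.0378]
eef_rot: [0.787, 0.617, 0.0, 0.0]
contact_force: [0.6, 0.3, 0.3]
opening: 0.497
```

```bash
python3 - <<'E'
from h import *
plan((.437,.3505,.004,76.5))
E
```

```text
t 11.10 tcp [0.4386 0.351  0.0378] yaw 76.2 tilt [0.001 0.   ] q7 -0.52 F [0.6 0.3 0.3] open 0.497
 turn [ 0.0002 -0.0001 -0.0019] rows>=0.0  then shift [-0.0011 -0.0019  0.0423] rows>=0.5
```

Emit:
apply_moves --series '[{"x": -0.001,"y": -0.001,"z": 0.02,"wx": 0,"wy": 0,"wz": 0,"fingers": 0},{"x": 0,"y": 0,"z": 0.02,"wx": 0,"wy": 0,"wz": 0,"fingers": 0},{"x": 0,"y": 0,"z": 0.002,"wx": 0,"wy": 0,"wz": 0,"fingers": -0.6},{"x": 0,"y": 0,"z": 0,"wx": 0,"wy": 0,"wz": 0,"fingers": -0.6},{"x": 0,"y": 0,"z": 0,"wx": 0,"wy": 0,"wz": 0,"fingers": -0.6},{"x": 0,"y": 0,"z": 0,"wx": 0,"wy": 0,"wz": 0,"fingers": -0.6}]'

```text
clock: 11.85
tool_pos: [0.4392, 0.3498, 0.0029]
eef_rot: [0.788, 0.616, 0.001, 0.0]
contact_force: [-0.3, 0.1, -0.7]
opening: 0.313
```

```bash
python3 - <<'E'
from h import *
plan((.45,.32,.13,76.5),(.45,.32,.13,.7),(.5975,.248,.13,.7))
print(get_state()["q"].round(2))
E
```

```text
t 11.85 tcp [0.4392 0.3498 0.0029] yaw 76.0 tilt [ 0.001 -0.   ] q7 -0.57 F [-0.3  0.1 -0.7] open 0.313
 turn [ 0.0005 -0.0001 -0.0025] rows>=0.0  then shift [-0.0331  0.0219 -0.1589] rows>=2.1
 turn [0.     0.     0.4211] rows>=7.1  then shift [0. 0. 0.] rows>=0.0
 turn [0. 0. 0.] rows>=0.0  then shift [0.1833 0.0922 0.    ] rows>=2.6
[-0.23  1.19 -0.99  1.87  1.31  0.94 -0.57]
```

Emit:
apply_moves --series '[{"x": 0,"y": 0,"z": -0.05,"wx": 0,"wy": 0,"wz": 0,"fingers": -0.6},{"x": -0.01,"y": 0.0,"z": -0.06,"wx": 0,"wy": 0,"wz": 0,"fingers": -0.6},{"x": -0.01,"y": 0.0,"z": -0.06,"wx": 0,"wy": 0,"wz": 0,"fingers": -0.6},{"x": 0,"y": 0,"z": 0,"wx": 0,"wy": 0,"wz": 0.058,"fingers": -0.6},{"x": 0,"y": 0,"z": 0,"wx": 0,"wy": 0,"wz": 0.058,"fingers": -0.6},{"x": 0,"y": 0,"z": 0,"wx": 0,"wy": 0,"wz": 0.058,"fingers": -0.6},{"x": 0,"y": 0,"z": 0,"wx": 0,"wy": 0,"wz": 0.058,"fingers": -0.6},{"x": 0,"y": 0,"z": 0,"wx": 0,"wy": 0,"wz": 0.058,"fingers": -0.6}]'

```text
clock: 12.85
tool_pos: [0.4345, 0.3341, 0.1461]
eef_rot: [0.981, 0.194, 0.002, -0.0]
contact_force: [-0.4, 0.2, -1.4]
opening: 0.313
```

Emit:
apply_moves --series '[{"x": 0,"y": 0,"z": 0,"wx": 0,"wy": 0,"wz": 0.058,"fingers": -0.6},{"x": 0,"y": 0,"z": 0,"wx": 0,"wy": 0,"wz": 0.058,"fingers": -0.6},{"x": 0,"y": 0,"z": 0,"wx": 0,"wy": 0,"wz": 0,"fingers": -0.6}]'

```text
clock: 13.22
tool_pos: [0.434, 0.3342, 0.1475]
eef_rot: [1.0, 0.009, 0.003, -0.001]
contact_force: [0.0, 0.2, -1.1]
opening: 0.316
```

```bash
python3 - <<'E'
from h import *
plan((.5975,.248,.12,.7))
print(get_state()["q"].round(2))
E
```

```text
t 13.22 tcp [0.434  0.3342 0.1475] yaw 1.1 tilt [0.006 0.002] q7 -1.57 F [ 0.   0.2 -1.1] open 0.316
 turn [-0.0006 -0.0019  0.002 ] rows>=0.0  then shift [0.203  0.1103 0.0343] rows>=3.0
[-0.25  0.86 -0.88  1.87  0.89  0.85 -1.57]
```

Emit:
apply_moves --series '[{"x": 0.051,"y": 0.028,"z": 0.008,"wx": 0,"wy": -0.002,"wz": 0,"fingers": -0.6},{"x": 0.051,"y": 0.028,"z": 0.008,"wx": 0,"wy": 0,"wz": 0,"fingers": -0.6},{"x": 0.051,"y": 0.028,"z": 0.008,"wx": 0,"wy": 0,"wz": 0,"fingers": -0.6},{"x": 0.051,"y": 0.028,"z": 0.008,"wx": 0,"wy": 0,"wz": 0,"fingers": -0.6},{"x": 0,"y": 0,"z": 0.03,"wx": 0,"wy": 0,"wz": 0,"fingers": -0.6}]'

```text
clock: 13.85
tool_pos: [0.6049, 0.2489, 0.0991]
eef_rot: [1.0, 0.021, 0.002, -0.003]
contact_force: [-0.3, 0.2, -1.8]
opening: 0.317
```

```bash
python3 - <<'E'
from h import *
plan((.5975,.248,.038,.7))
E
```

```text
t 13.85 tcp [0.6049 0.2489 0.0991] yaw 2.4 tilt [0.003 0.006] q7 -1.15 F [-0.3  0.2 -1.8] open 0.317
 turn [-0.002  -0.0011  0.0092] rows>=0.2  then shift [-0.0093  0.001   0.0764] rows>=1.0
```

Emit:
apply_moves --series '[{"x": -0.009,"y": 0.001,"z": 0.03,"wx": -0.002,"wy": -0.001,"wz": 0.009,"fingers": -0.6},{"x": -0.001,"y": 0,"z": 0.03,"wx": 0,"wy": 0,"wz": 0,"fingers": -0.6},{"x": 0,"y": 0,"z": 0.01,"wx": 0,"wy": 0,"wz": 0,"fingers": -0.6}]'

```text
clock: 14.22
tool_pos: [0.5938, 0.2483, 0.0386]
eef_rot: [1.0, 0.011, -0.002, -0.0]
contact_force: [0.5, 0.5, -1.3]
opening: 0.313
```

```bash
python3 - <<'E'
from h import *
plan((.5975,.248,.037,.7))
E
```

```text
t 14.22 tcp [0.5938 0.2483 0.0386] yaw 1.2 tilt [-0.005  0.   ] q7 -1.24 F [ 0.5  0.5 -1.3] open 0.313
 turn [-0.      0.0015  0.0029] rows>=0.1  then shift [0.0046 0.0004 0.002 ] rows>=0.1
```

Emit:
apply_moves --series '[{"x": 0.003,"y": 0,"z": 0.0015,"wx": 0,"wy": 0.001,"wz": 0,"fingers": -0.6},{"x": 0,"y": 0,"z": 0,"wx": 0,"wy": 0,"wz": 0,"fingers": 0.2},{"x": 0,"y": 0,"z": 0,"wx": 0,"wy": 0,"wz": 0,"fingers": 0.2},{"x": 0,"y": 0,"z": 0,"wx": 0,"wy": 0,"wz": 0,"fingers": 0.2},{"x": 0,"y": 0,"z": -0.05,"wx": 0,"wy": 0,"wz": 0,"fingers": 0.2},{"x": 0,"y": 0,"z": -0.07,"wx": 0,"wy": 0,"wz": 0,"fingers": 0.2},{"x": -0.03,"y": 0,"z": -0.05,"wx": 0,"wy": 0,"wz": 0,"fingers": 0.2},{"x": -0.06,"y": 0,"z": 0,"wx": 0,"wy": 0,"wz": 0,"fingers": 0.2}]'

```text
clock: 15.22
tool_pos: [0.5269, 0.2492, 0.1804]
eef_rot: [1.0, 0.009, 0.003, -0.003]
contact_force: [0.2, 1.0, -0.7]
opening: 0.604
```

Emit:
apply_moves --series '[{"x": 0,"y": 0,"z": 0,"wx": 0,"wy": 0,"wz": -0.058,"fingers": 0.2},{"x": 0,"y": 0,"z": 0,"wx": 0,"wy": 0,"wz": -0.058,"fingers": 0.2},{"x": 0,"y": 0,"z": 0,"wx": 0,"wy": 0,"wz": -0.058,"fingers": 0.2},{"x": 0,"y": 0,"z": 0,"wx": 0,"wy": 0,"wz": -0.058,"fingers": 0.2},{"x": 0,"y": 0,"z": 0,"wx": 0,"wy": 0,"wz": -0.058,"fingers": 0.2},{"x": 0,"y": 0,"z": 0,"wx": 0,"wy": 0,"wz": -0.058,"fingers": 0.2},{"x": 0,"y": 0,"z": 0,"wx": 0,"wy": 0,"wz": -0.058,"fingers": 0.2},{"x": 0,"y": 0,"z": 0,"wx": 0,"wy": 0,"wz": -0.03,"fingers": 0.2}]'

```text
clock: 16.23
tool_pos: [0.5241, 0.2495, 0.1864]
eef_rot: [0.755, 0.656, 0.007, 0.002]
contact_force: [-0.3, -0.1, 0.3]
opening: 0.6
```

```bash
python3 - <<'E'
from h import *
see("top"); see("top",z=.056,cols=["green","yellow"])
see("wrist",amin=100,cols=["orange"])
print(get_state()["q"].round(2))
plan((.446,.209,.10,80.3))
E
```

```text
top blue [197. 128.] [0.8132 0.219 ] 32.8 32.4 45.6
top orange [200. 244.] [0.446  0.2092] 40.2 29.1 -9.8
wrist orange [388. 353.] [0.7709 0.3808] 31.1 18.1 44.0
wrist orange [384. 308.] [0.7066 0.3763] 35.8 19.8 35.9
wrist orange [195.  97.] [0.4459 0.2085] 38.7 28.5 -8.4
wrist orange [243.   3.] [0.3781 0.2636] 31.1 7.5 81.8
[ 0.09  0.98 -1.23  1.74  1.01  1.19 -0.02]
t 16.38 tcp [0.524  0.2495 0.1863] yaw 81.6 tilt [0.012 0.005] q7 -0.02 F [ 1.   0.  -0.5] open 0.593
 turn [ 0.0036 -0.0023  0.0073] rows>=0.1  then shift [-0.0664 -0.0875  0.1078] rows>=2.0
```

Emit:
apply_moves --series '[{"x": -0.023,"y": -0.03,"z": 0.025,"wx": 0.003,"wy": -0.002,"wz": 0.007,"fingers": 0.1},{"x": -0.023,"y": -0.03,"z": 0.04,"wx": 0,"wy": 0,"wz": 0,"fingers": 0.1},{"x": -0.022,"y": -0.028,"z": 0.04,"wx": 0,"wy": 0,"wz": 0,"fingers": 0.1},{"x": 0,"y": 0,"z": 0.03,"wx": 0,"wy": 0,"wz": 0,"fingers": 0.1}]'

```text
clock: 16.88
tool_pos: [0.446, 0.2081, 0.0779]
eef_rot: [0.768, 0.641, 0.004, 0.001]
contact_force: [1.1, 0.2, -0.1]
opening: 0.553
```

```bash
python3 - <<'E'
from h import *
print(get_state()["q"].round(2))
plan((.446,.209,.004,81))
E
```

```text
[ 0.08  1.06 -1.11  2.07  1.28  0.96 -0.38]
t 16.88 tcp [0.446  0.2081 0.0779] yaw 79.7 tilt [0.008 0.004] q7 -0.38 F [ 1.1  0.2 -0.1] open 0.553
 turn [ 0.0021 -0.0018 -0.0072] rows>=0.1  then shift [ 0.0011 -0.0002  0.0924] rows>=1.2
```

Emit:
apply_moves --series '[{"x": 0.001,"y": 0,"z": 0.033,"wx": 0.002,"wy": -0.002,"wz": -0.006,"fingers": 0.1},{"x": 0,"y": 0,"z": 0.033,"wx": 0,"wy": 0,"wz": 0,"fingers": 0.1},{"x": 0,"y": 0,"z": 0.022,"wx": 0,"wy": 0,"wz": 0,"fingers": 0.1}]'

```text
clock: 17.25
tool_pos: [0.4472, 0.2086, 0.0059]
eef_rot: [0.764, 0.646, 0.0, 0.001]
contact_force: [0.1, -0.4, 0.1]
opening: 0.55
```

```bash
python3 - <<'E'
from h import *
print(get_state()["q"].round(2))
plan((.446,.209,.004,81))
E
```

```text
[ 0.04  1.18 -1.03  2.07  1.44  0.93 -0.47]
t 17.25 tcp [0.4472 0.2086 0.0059] yaw 80.4 tilt [ 0.002 -0.002] q7 -0.47 F [ 0.1 -0.4  0.1] open 0.550
 turn [ 0.0008  0.0005 -0.0031] rows>=0.1  then shift [ 0.0003 -0.0016  0.0023] rows>=0.0
```

Emit:
apply_moves --series '[{"x": 0,"y": 0,"z": 0.003,"wx": 0,"wy": 0,"wz": 0,"fingers": -0.6},{"x": 0,"y": 0,"z": 0,"wx": 0,"wy": 0,"wz": 0,"fingers": -0.6},{"x": 0,"y": 0,"z": 0,"wx": 0,"wy": 0,"wz": 0,"fingers": -0.6},{"x": 0,"y": 0,"z": 0,"wx": 0,"wy": 0,"wz": 0,"fingers": -0.6},{"x": 0,"y": 0,"z": 0,"wx": 0,"wy": 0,"wz": 0,"fingers": -0.6},{"x": 0,"y": 0,"z": -0.05,"wx": 0,"wy": 0,"wz": 0,"fingers": -0.6},{"x": 0,"y": 0,"z": -0.06,"wx": 0,"wy": 0,"wz": 0,"fingers": -0.6},{"x": 0,"y": 0,"z": -0.06,"wx": 0,"wy": 0,"wz": 0,"fingers": -0.6}]'

```text
clock: 18.25
tool_pos: [0.446, 0.2076, 0.1414]
eef_rot: [0.765, 0.644, -0.003, 0.001]
contact_force: [1.4, -0.4, -0.8]
opening: 0.317
```

Emit:
apply_moves --series '[{"x": 0,"y": 0,"z": 0,"wx": 0,"wy": 0,"wz": 0.058,"fingers": -0.6},{"x": 0,"y": 0,"z": 0,"wx": 0,"wy": 0,"wz": 0.058,"fingers": -0.6},{"x": 0,"y": 0,"z": 0,"wx": 0,"wy": 0,"wz": 0.058,"fingers": -0.6},{"x": 0,"y": 0,"z": 0,"wx": 0,"wy": 0,"wz": 0.058,"fingers": -0.6},{"x": 0,"y": 0,"z": 0,"wx": 0,"wy": 0,"wz": 0.058,"fingers": -0.6},{"x": 0,"y": 0,"z": 0,"wx": 0,"wy": 0,"wz": 0.058,"fingers": -0.6},{"x": 0,"y": 0,"z": 0,"wx": 0,"wy": 0,"wz": 0.058,"fingers": -0.6},{"x": 0,"y": 0,"z": 0,"wx": 0,"wy": 0,"wz": 0.03,"fingers": -0.6}]'

```text
clock: 19.25
tool_pos: [0.446, 0.2089, 0.147]
eef_rot: [1.0, -0.005, 0.003, 0.001]
contact_force: [-0.4, 0.1, -0.6]
opening: 0.314
```

```bash
python3 - <<'E'
from h import *
print(get_state()["q"].round(2))
plan((.5965,.192,.10,.7))
E
```

```text
[-0.    0.82 -0.91  2.03  0.96  0.79 -1.51]
t 19.25 tcp [0.446  0.2089 0.147 ] yaw -0.5 tilt [ 0.005 -0.001] q7 -1.51 F [-0.4  0.1 -0.6] open 0.314
 turn [ 0.0004 -0.0016 -0.0069] rows>=0.1  then shift [0.1879 0.0234 0.0588] rows>=2.5
```

Emit:
apply_moves --series '[{"x": 0.05,"y": 0.006,"z": 0,"wx": 0,"wy": -0.001,"wz": -0.006,"fingers": -0.6},{"x": 0.05,"y": 0.006,"z": 0.01,"wx": 0,"wy": 0,"wz": 0,"fingers": -0.6},{"x": 0.05,"y": 0.006,"z": 0.01,"wx": 0,"wy": 0,"wz": 0,"fingers": -0.6},{"x": 0.038,"y": 0.005,"z": 0.03,"wx": 0,"wy": 0,"wz": 0,"fingers": -0.6},{"x": 0,"y": 0,"z": 0.03,"wx": 0,"wy": 0,"wz": 0,"fingers": -0.6}]'

```text
clock: 19.88
tool_pos: [0.6006, 0.1919, 0.0845]
eef_rot: [1.0, 0.006, 0.003, -0.0]
contact_force: [-0.9, 0.9, -1.3]
opening: 0.315
```

```bash
python3 - <<'E'
from h import *
plan((.5965,.192,.04,.7))
E
```

```text
t 19.88 tcp [0.6006 0.1919 0.0845] yaw 0.7 tilt [0.006 0.   ] q7 -1.17 F [-0.9  0.9 -1.3] open 0.315
 turn [-0.0001 -0.0018  0.0002] rows>=0.0  then shift [-0.0051 -0.0002  0.0556] rows>=0.7
```

Emit:
apply_moves --series '[{"x": -0.005,"y": 0,"z": 0.025,"wx": 0,"wy": -0.002,"wz": 0,"fingers": -0.6},{"x": 0,"y": 0,"z": 0.022,"wx": 0,"wy": 0,"wz": 0,"fingers": -0.6},{"x": 0,"y": 0,"z": 0.006,"wx": 0,"wy": 0,"wz": 0,"fingers": -0.6}]'

```text
clock: 20.25
tool_pos: [0.5919, 0.1923, 0.0382]
eef_rot: [1.0, 0.009, -0.003, 0.0]
contact_force: [0.7, -0.2, -1.1]
opening: 0.313
```

```bash
python3 - <<'E'
from h import *
plan((.5965,.192,.038,.7))
E
```

```text
t 20.25 tcp [0.5919 0.1923 0.0382] yaw 1.0 tilt [-0.007 -0.001] q7 -1.22 F [ 0.7 -0.2 -1.1] open 0.313
 turn [0.0003 0.0022 0.0016] rows>=0.0  then shift [0.0057 0.0005 0.0003] rows>=0.1
```

Emit:
apply_moves --series '[{"x": 0.004,"y": 0,"z": 0.0005,"wx": 0,"wy": 0.001,"wz": 0,"fingers": -0.6},{"x": 0,"y": 0,"z": 0,"wx": 0,"wy": 0,"wz": 0,"fingers": 0.2},{"x": 0,"y": 0,"z": 0,"wx": 0,"wy": 0,"wz": 0,"fingers": 0.2},{"x": 0,"y": 0,"z": 0,"wx": 0,"wy": 0,"wz": 0,"fingers": 0.2},{"x": 0,"y": 0,"z": -0.05,"wx": 0,"wy": 0,"wz": 0,"fingers": 0.2},{"x": 0,"y": 0,"z": -0.07,"wx": 0,"wy": 0,"wz": 0,"fingers": 0.2},{"x": 0,"y": -0.07,"z": -0.04,"wx": 0,"wy": 0,"wz": 0,"fingers": 1},{"x": 0,"y": -0.07,"z": 0,"wx": 0,"wy": 0,"wz": 0,"fingers": 1}]'

```text
clock: 21.25
tool_pos: [0.5971, 0.3, 0.1712]
eef_rot: [1.0, 0.004, 0.0, 0.001]
contact_force: [0.2, -0.1, -1.0]
opening: 0.801
```

Emit:
apply_moves --series '[{"x": 0,"y": -0.07,"z": 0,"wx": 0,"wy": 0,"wz": 0,"fingers": 1},{"x": 0,"y": -0.04,"z": 0,"wx": 0,"wy": 0,"wz": 0,"fingers": 1},{"x": 0,"y": 0,"z": 0,"wx": 0,"wy": 0,"wz": 0,"fingers": 1}]'

```text
clock: 21.62
tool_pos: [0.5941, 0.3964, 0.1735]
eef_rot: [1.0, 0.007, 0.001, -0.002]
contact_force: [0.6, -1.5, 0.0]
opening: 1.0
```

```bash
python3 - <<'E'
from h import *
see("top",z=.022);print()
m,p,d=see("top",z=.056,cols=["green","yellow","orange"])
cv2.imwrite("pics/t3.png",cv2.resize(p[130:260,120:260,::-1],None,fx=4,fy=4))
print(get_state()["q"].round(2))
plan((.597,.392,.10,.7),(.597,.392,.034,.7))
E
```

```text
top blue [197. 128.] [0.8132 0.219 ] 33.4 32.3 -1.3
top purple [303. 269.] [ 0.363  -0.1021] 37.8 27.2 -29.4

[-0.26  1.02 -0.91  1.3   0.81  1.2  -1.21]
t 21.73 tcp [0.5958 0.3924 0.1731] yaw 0.6 tilt [ 0.003 -0.   ] q7 -1.21 F [ 0.4 -1.1  0.2] open 1.001
 turn [ 0.     -0.0008 -0.0008] rows>=0.0  then shift [0.0015 0.0005 0.0914] rows>=1.2
 turn [0. 0. 0.] rows>=0.0  then shift [0.     0.     0.0825] rows>=1.1
```

View pics/t3.png

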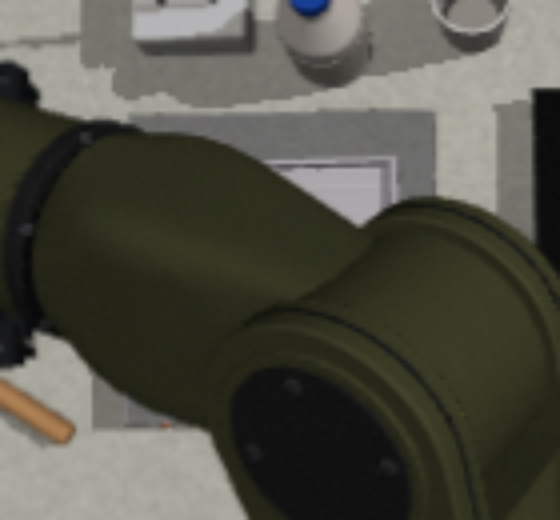

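The arm hides the tray in this top view (only the rim corner shows, near (390,160)). I'll check with the side camera.

```bash
python3 - <<'E'
from h import *
m,p,d=see("side",z=.056,cols=["green","yellow","orange"])
cv2.imwrite("pics/s3.png",cv2.resize(p[90:290,150:400,::-1],None,fx=3,fy=3))
E
```

```text
side yellow [255. 142.] [0.5972 0.282 ] 20.7 14.1 -1.4
side orange [256. 164.] [0.5949 0.1885] 47.4 22.6 -88.8
side orange [175. 159.] [0.3707 0.2125] 30.5 17.1 4.3
```

View pics/s3.png

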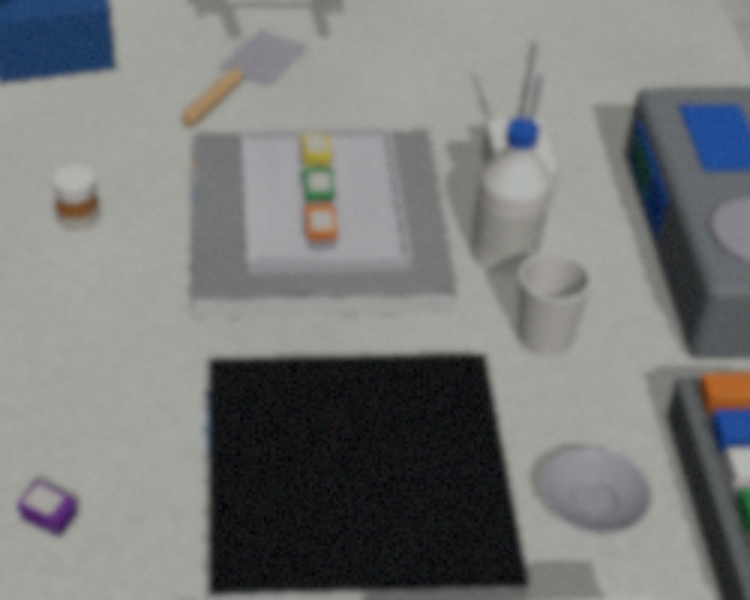

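The side view shows yellow, green and orange upright in a row down the middle of the tray, at crop (317,150), (318,183) and (321,222). The gripper is behind it at the top edge. Next I'll go down behind the tray's +y wall.

Emit:
apply_moves --series '[{"x": 0.001,"y": -0.002,"z": 0.05,"wx": 0,"wy": 0,"wz": 0,"fingers": 1},{"x": 0,"y": 0,"z": 0.06,"wx": 0,"wy": 0,"wz": 0,"fingers": 1},{"x": 0,"y": 0,"z": 0.05,"wx": 0,"wy": 0,"wz": 0,"fingers": 1}]'

```text
clock: 22.15
tool_pos: [0.604, 0.3866, 0.0463]
eef_rot: [1.0, -0.001, 0.006, 0.0]
contact_force: [-0.0, -0.1, -0.4]
opening: 0.999
```

```bash
python3 - <<'E'
from h import *
plan((.597,.392,.036,.7),(.597,.365,.036,.7),(.602,.03,.036,.7))
E
```

```text
t 22.15 tcp [0.604  0.3866 0.0463] yaw -0.1 tilt [ 0.011 -0.   ] q7 -1.29 F [-0.  -0.1 -0.4] open 0.999
 turn [ 0.0001 -0.0036 -0.0042] rows>=0.1  then shift [-0.0087 -0.0068  0.0128] rows>=0.2
 turn [0. 0. 0.] rows>=0.0  then shift [-0.0004  0.0337  0.    ] rows>=0.4
 turn [0. 0. 0.] rows>=0.0  then shift [0.0011 0.4188 0.    ] rows>=5.4
```

Emit:
apply_moves --series '[{"x": -0.007,"y": 0,"z": 0.009,"wx": 0,"wy": -0.004,"wz": -0.004,"fingers": 1},{"x": 0,"y": 0,"z": 0.005,"wx": 0,"wy": 0,"wz": 0,"fingers": 1},{"x": 0,"y": 0,"z": 0.0,"wx": 0,"wy": 0,"wz": 0,"fingers": 1}]'

```text
clock: 22.52
tool_pos: [0.5997, 0.3812, 0.034]
eef_rot: [1.0, 0.004, -0.002, 0.002]
contact_force: [0.6, 0.1, 0.1]
opening: 1.004
```

```bash
python3 - <<'E'
from h import *
plan((.598,.365,.034,.7))
E
```

```text
t 22.52 tcp [0.5997 0.3812 0.034 ] yaw 0.4 tilt [-0.004 -0.004] q7 -1.28 F [0.6 0.1 0.1] open 1.004
 turn [ 0.0013  0.0012 -0.0016] rows>=0.0  then shift [-0.0023  0.0202  0.    ] rows>=0.3
```

Emit:
apply_moves --series '[{"x": 0,"y": 0.015,"z": 0,"wx": 0.001,"wy": 0.001,"wz": 0,"fingers": 1},{"x": 0,"y": 0.015,"z": -0.0005,"wx": 0,"wy": 0,"wz": 0,"fingers": 1},{"x": 0,"y": 0.015,"z": -0.0005,"wx": 0,"wy": 0,"wz": 0,"fingers": 1},{"x": 0,"y": 0.015,"z": -0.0005,"wx": 0,"wy": 0,"wz": 0,"fingers": 1}]'

```text
clock: 23.02
tool_pos: [0.6011, 0.3335, 0.0392]
eef_rot: [1.0, 0.004, 0.002, -0.003]
contact_force: [0.6, 1.3, -1.3]
opening: 1.003
```

```bash
python3 - <<'E'
from h import *
plan((.598,.365,.034,.7))
see("side",z=.056,cols=["green","yellow","orange"])
E
```

```text
t 23.02 tcp [0.6011 0.3335 0.0392] yaw 0.5 tilt [0.004 0.006] q7 -1.28 F [ 0.6  1.3 -1.3] open 1.003
 turn [-0.0018 -0.0012 -0.0013] rows>=0.0  then shift [-0.0034 -0.0394  0.0065] rows>=0.5
side yellow [256. 147.] [0.5958 0.2567] 20.2 18.4 -2.7
side orange [257. 170.] [0.5946 0.1634] 45.5 21.8 88.5
side orange [175. 159.] [0.371  0.2119] 31.0 16.4 7.6
```

Emit:
apply_moves --series '[{"x": -0.002,"y": 0.015,"z": 0.005,"wx": -0.002,"wy": -0.001,"wz": 0,"fingers": 1},{"x": 0,"y": 0.015,"z": 0.001,"wx": 0,"wy": 0,"wz": 0,"fingers": 1},{"x": 0,"y": 0.015,"z": 0,"wx": 0,"wy": 0,"wz": 0,"fingers": 1},{"x": 0,"y": 0.015,"z": 0,"wx": 0,"wy": 0,"wz": 0,"fingers": 1}]'

```text
clock: 23.58
tool_pos: [0.6005, 0.2866, 0.0364]
eef_rot: [1.0, 0.004, 0.002, -0.004]
contact_force: [0.1, 3.3, 0.6]
opening: 0.997
```

```bash
python3 - <<'E'
from h import *
plan((.598,.365,.034,.7))
E
```

```text
t 23.57 tcp [0.6005 0.2866 0.0364] yaw 0.5 tilt [0.003 0.008] q7 -1.27 F [0.1 3.3 0.6] open 0.997
 turn [-0.0025 -0.0011 -0.0012] rows>=0.0  then shift [-0.0019 -0.098   0.003 ] rows>=1.3
```

Emit:
apply_moves --series '[{"x": -0.001,"y": 0.015,"z": 0.003,"wx": -0.003,"wy": -0.001,"wz": 0,"fingers": 1},{"x": 0,"y": 0.015,"z": 0,"wx": 0,"wy": 0,"wz": 0,"fingers": 1},{"x": 0,"y": 0.015,"z": 0,"wx": 0,"wy": 0,"wz": 0,"fingers": 1},{"x": 0,"y": 0.015,"z": 0,"wx": -0.001,"wy": 0,"wz": 0,"fingers": 1},{"x": 0,"y": 0.015,"z": 0,"wx": 0,"wy": 0,"wz": 0,"fingers": 1}]'

```text
clock: 24.2
tool_pos: [0.6006, 0.2238, 0.0346]
eef_rot: [1.0, 0.004, 0.001, 0.001]
contact_force: [0.4, 3.0, 0.7]
opening: 1.0
```

```bash
python3 - <<'E'
from h import *
plan((.598,.365,.034,.7))
m,p,d=see("side",z=.056,cols=["green","yellow","orange"])
cv2.imwrite("pics/s4.png",cv2.resize(p[90:290,150:400,::-1],None,fx=3,fy=3))
E
```

```text
t 24.20 tcp [0.6006 0.2238 0.0346] yaw 0.5 tilt [ 0.001 -0.003] q7 -1.24 F [0.4 3.  0.7] open 1.000
 turn [ 0.0009 -0.0003 -0.0011] rows>=0.0  then shift [-0.0011 -0.1766  0.0007] rows>=2.3
side yellow [258. 173.] [0.597  0.1488] 21.9 16.3 -1.5
side orange [259. 198.] [0.5941 0.0547] 47.4 23.8 -89.2
side orange [175. 159.] [0.3707 0.2125] 30.5 17.1 4.3
```

View pics/s4.png

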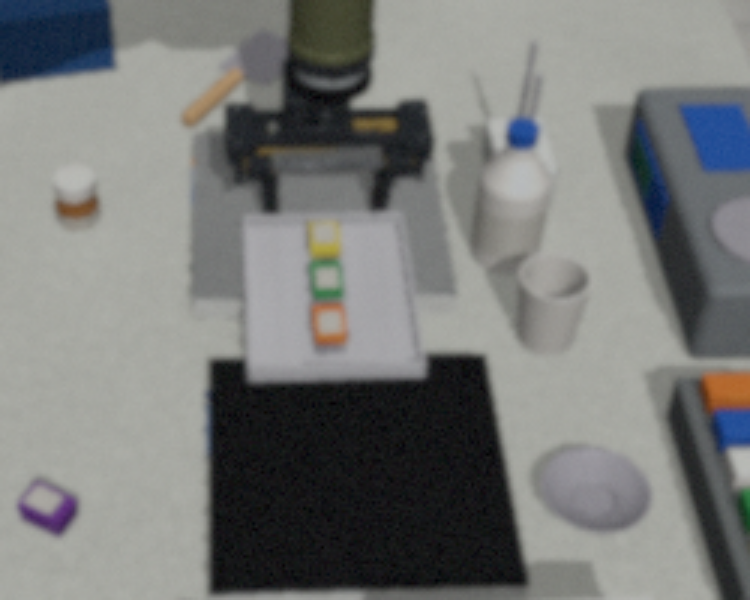

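The tray is bridging the gap level and straight. Its leading edge is on the black plate at row ~375, and both fingers are square on the rear wall at (270,205) and (380,205).

Emit:
apply_moves --series '[{"x": 0,"y": 0.015,"z": 0.0005,"wx": 0.001,"wy": 0,"wz": 0,"fingers": 1},{"x": 0,"y": 0.015,"z": 0,"wx": 0,"wy": 0,"wz": 0,"fingers": 1},{"x": 0,"y": 0.015,"z": 0,"wx": 0,"wy": 0,"wz": 0,"fingers": 1},{"x": 0,"y": 0.015,"z": 0,"wx": 0,"wy": 0,"wz": 0,"fingers": 1},{"x": 0,"y": 0.015,"z": 0,"wx": 0,"wy": 0,"wz": 0,"fingers": 1}]'

```text
clock: 24.88
tool_pos: [0.6007, 0.1572, 0.0335]
eef_rot: [1.0, 0.004, -0.0, 0.002]
contact_force: [1.2, 2.3, -0.6]
opening: 0.998
```

```bash
python3 - <<'E'
from h import *
plan((.598,.365,.034,.7))
E
```

```text
t 24.88 tcp [0.6007 0.1572 0.0335] yaw 0.4 tilt [-0.    -0.003] q7 -1.19 F [ 1.2  2.3 -0.6] open 0.998
 turn [ 0.001   0.0001 -0.0015] rows>=0.0  then shift [-0.0003 -0.2598 -0.0007] rows>=3.3
```

Emit:
apply_moves --series '[{"x": 0,"y": 0.015,"z": -0.0003,"wx": 0.001,"wy": 0,"wz": 0,"fingers": 1},{"x": 0,"y": 0.015,"z": 0,"wx": 0,"wy": 0,"wz": 0,"fingers": 1},{"x": 0,"y": 0.015,"z": 0,"wx": 0,"wy": 0,"wz": 0,"fingers": 1},{"x": 0,"y": 0.015,"z": 0,"wx": 0,"wy": 0,"wz": 0,"fingers": 1},{"x": 0,"y": 0.015,"z": 0,"wx": 0,"wy": 0,"wz": 0,"fingers": 1}]'

```text
clock: 25.5
tool_pos: [0.6006, 0.092, 0.0333]
eef_rot: [1.0, 0.004, -0.001, 0.001]
contact_force: [-0.4, 3.3, 0.1]
opening: 1.001
```

```bash
python3 - <<'E'
from h import *
plan((.598,.032,.034,.7))
see("side",z=.056,cols=["green","yellow","orange"])
E
```

```text
t 25.50 tcp [0.6006 0.092  0.0333] yaw 0.4 tilt [-0.002 -0.001] q7 -1.11 F [-0.4  3.3  0.1] open 1.001
 turn [ 0.0004  0.0005 -0.0016] rows>=0.0  then shift [-0.0042  0.075  -0.0009] rows>=1.0
side yellow [261. 208.] [0.596  0.0168] 22.9 14.0 -1.7
side orange [261. 237.] [ 0.5946 -0.0785] 44.5 23.7 -88.8
side orange [175. 159.] [0.371  0.2122] 31.1 16.3 8.6
```

Emit:
apply_moves --series '[{"x": 0,"y": 0.015,"z": -0.0005,"wx": 0,"wy": 0,"wz": 0,"fingers": 1},{"x": 0,"y": 0.015,"z": 0,"wx": 0,"wy": 0,"wz": 0,"fingers": 1},{"x": 0,"y": 0.015,"z": 0,"wx": 0,"wy": 0,"wz": 0,"fingers": 1},{"x": 0,"y": 0.015,"z": 0,"wx": 0,"wy": 0,"wz": 0,"fingers": 1},{"x": 0,"y": 0.009,"z": 0,"wx": 0,"wy": 0,"wz": 0,"fingers": 1}]'

```text
clock: 26.18
tool_pos: [0.6009, 0.0305, 0.0336]
eef_rot: [1.0, 0.003, -0.001, 0.002]
contact_force: [-0.6, 2.4, -1.0]
opening: 1.0
```

Emit:
apply_moves --series '[{"x": 0,"y": -0.015,"z": 0,"wx": 0,"wy": 0,"wz": 0,"fingers": 1},{"x": 0,"y": -0.03,"z": 0,"wx": 0,"wy": 0,"wz": 0,"fingers": 1},{"x": 0,"y": -0.03,"z": -0.03,"wx": 0,"wy": 0,"wz": 0,"fingers": 1},{"x": 0,"y": 0,"z": -0.07,"wx": 0,"wy": 0,"wz": 0,"fingers": 1},{"x": 0,"y": 0,"z": -0.07,"wx": 0,"wy": 0,"wz": 0,"fingers": 1}]'

```text
clock: 26.8
tool_pos: [0.598, 0.0915, 0.1677]
eef_rot: [1.0, 0.003, -0.006, 0.007]
contact_force: [0.6, 0.5, -0.2]
opening: 0.999
```

```bash
python3 - <<'E'
from h import *
m,p,d=see("top",z=.054)
cv2.imwrite("pics/t5.png",cv2.resize(p[130:280,180:440,::-1],None,fx=3,fy=3))
see("side",z=.054,cols=["green","yellow","orange"])
print(get_state()["q"].round(2))
plan((.597,-.13,.12,.7))
E
```

```text
top blue [197. 128.] [0.8024 0.2147] 32.4 31.3 -1.3
top purple [303. 269.] [ 0.3651 -0.0969] 36.3 27.4 -32.4
side yellow [262. 226.] [ 0.5972 -0.0438] 22.3 16.2 -1.8
side orange [263. 257.] [ 0.5943 -0.1383] 44.3 24.8 -88.7
side orange [175. 159.] [0.3706 0.2143] 31.1 16.5 7.6
[ 0.25  0.91 -0.94  1.66  0.84  1.03 -0.97]
t 26.90 tcp [0.6014 0.0945 0.1728] yaw 0.3 tilt [-0.002 -0.008] q7 -0.97 F [ 1.7  0.2 -0.1] open 1.003
 turn [ 0.0027  0.0005 -0.0021] rows>=0.1  then shift [-0.0089  0.2805  0.066 ] rows>=3.7
```

View pics/t5.png

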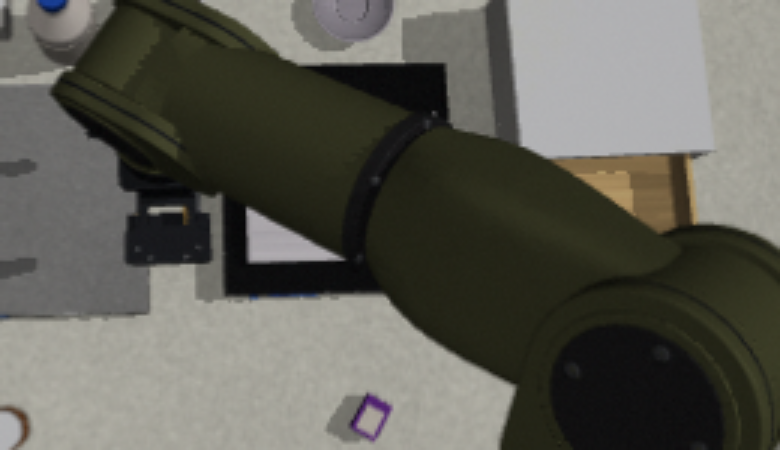

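Emit:
apply_moves --series '[{"x": 0,"y": 0.05,"z": -0.02,"wx": 0.0027,"wy": 0,"wz": -0.002,"fingers": 0.2},{"x": 0,"y": 0.055,"z": -0.02,"wx": 0,"wy": 0,"wz": 0,"fingers": 0.2},{"x": 0,"y": 0.055,"z": 0,"wx": 0,"wy": 0,"wz": 0,"fingers": 0.2},{"x": 0,"y": 0.05,"z": 0,"wx": 0,"wy": 0,"wz": 0,"fingers": 0.2},{"x": 0,"y": 0,"z": 0,"wx": 0,"wy": 0,"wz": 0,"fingers": 0.2},{"x": 0,"y": 0,"z": 0,"wx": 0,"wy": 0,"wz": 0,"fingers": 0.2},{"x": 0,"y": 0,"z": 0,"wx": 0,"wy": 0,"wz": 0,"fingers": 0.2},{"x": 0,"y": 0,"z": 0,"wx": 0,"wy": 0,"wz": 0,"fingers": 0.2}]'

```text
clock: 27.9
tool_pos: [0.6024, -0.0719, 0.2047]
eef_rot: [1.0, 0.011, -0.002, 0.002]
contact_force: [1.6, -0.2, -1.3]
opening: 0.597
```

Emit:
apply_moves --series '[{"x": 0,"y": 0,"z": 0,"wx": 0,"wy": 0,"wz": 0,"fingers": 0.2},{"x": 0,"y": 0,"z": 0,"wx": 0,"wy": 0,"wz": 0,"fingers": 0.2},{"x": 0,"y": 0,"z": 0,"wx": 0,"wy": 0,"wz": 0,"fingers": 0.2},{"x": 0,"y": 0,"z": 0,"wx": 0,"wy": 0,"wz": 0,"fingers": 0.2},{"x": 0,"y": 0,"z": 0,"wx": 0,"wy": 0,"wz": 0,"fingers": 0.2},{"x": 0,"y": 0,"z": 0,"wx": 0,"wy": 0,"wz": 0,"fingers": 0.2},{"x": 0,"y": 0,"z": 0,"wx": 0,"wy": 0,"wz": 0,"fingers": 0.2},{"x": 0,"y": 0,"z": 0,"wx": 0,"wy": 0,"wz": 0,"fingers": 0.2}]'

```text
clock: 28.9
tool_pos: [0.6025, -0.0705, 0.2049]
eef_rot: [1.0, 0.012, -0.002, 0.002]
contact_force: [0.4, -0.0, 0.4]
opening: 0.6
```

```bash
python3 - <<'E'
from h import *
m,p,d=see("wrist",z=.054,amin=100,cols=["green","yellow","orange"])
cv2.imwrite("pics/w6.png",p[:,:,::-1])
W=world(m,d);g=p.max(2)
k=((g<30)&(abs(W[:,:,2]-.028)<.012)).astype(np.uint8)
print(get_state()["q"].round(2))
plan((.595,-.138,.10,.7))
E
```

```text
wrist green [245. 183.] [ 0.5937 -0.0785] 39.8 26.2 -88.5
wrist yellow [118. 352.] [ 0.4498 -0.2855] 26.6 15.6 51.6
wrist yellow [390. 346.] [ 0.7611 -0.2665] 48.1 21.1 -69.1
wrist yellow [119. 313.] [ 0.4555 -0.233 ] 52.0 20.5 55.7
wrist yellow [382. 304.] [ 0.7436 -0.2115] 20.6 16.7 89.5
wrist yellow [248. 127.] [ 0.5951 -0.0258] 39.7 26.9 -89.6
wrist orange [243. 236.] [ 0.5923 -0.1343] 42.3 26.3 -88.4
[ 0.54  0.88 -0.99  1.63  0.81  1.1  -0.65]
t 28.95 tcp [ 0.6025 -0.0705  0.2049] yaw 1.4 tilt [-0.004 -0.004] q7 -0.65 F [ 0.1 -0.8 -1. ] open 0.598
 turn [0.0011 0.0013 0.004 ] rows>=0.1  then shift [-0.0104  0.0843  0.1311] rows>=2.0
```

View pics/w6.png

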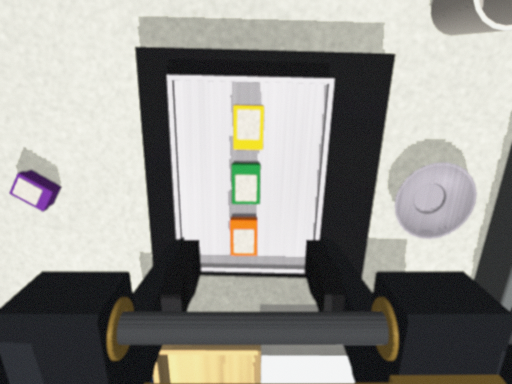

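The wrist view shows the three blocks upright at (247,127), (245,183) and (243,236), with the tray inside the black plate. The +y margin is ample, so I'll measure the near −y margin while the chill runs.

```bash
python3 - <<'E'
from h import *
p=cv2.imread("pics/w6.png")[:,:,::-1]; m=camera_model("wrist")
print([ (r,int(p[r,225].max()),int(p[r,270].max())) for r in range(258,292,2)])
print([ (r,int(p[r,225].max())) for r in range(40,84,3)])
for r in(48,75,264,268,272,276,280): print(r,cast(m,[(225,r)],.028)[0].round(4),cast(m,[(225,r)],.042)[0].round(4))
m,p,d=see("side",z=.054,cols=["orange"]); 
print([(r,int(p[r,250].max())) for r in range(235,300,2)])
for r in range(262,296,4): print(r,cast(m,[(250,r)],.028)[0].round(4),cast(m,[(250,r)],.042)[0].round(4))
E
```

```text
[(258, 178, 184), (260, 178, 183), (262, 168, 180), (264, 127, 149), (266, 124, 120), (268, 207, 174), (270, 227, 233), (272, 102, 166), (274, 38, 38), (276, 134, 75), (278, 181, 166), (280, 178, 178), (282, 182, 174), (284, 188, 179), (286, 182, 176), (288, 184, 174), (290, 180, 175)]
[(40, 175), (43, 173), (46, 176), (49, 92), (52, 31), (55, 29), (58, 34), (61, 22), (64, 24), (67, 26), (70, 20), (73, 21), (76, 178), (79, 237), (82, 235)]
48 [0.5723 0.0423 0.028 ] [0.5735 0.0409 0.042 ]
75 [0.5723 0.0191 0.028 ] [0.5734 0.0187 0.042 ]
264 [ 0.5719 -0.182   0.028 ] [ 0.5731 -0.1737  0.042 ]
268 [ 0.5719 -0.1872  0.028 ] [ 0.5731 -0.1786  0.042 ]
272 [ 0.5719 -0.1924  0.028 ] [ 0.5731 -0.1836  0.042 ]
276 [ 0.5719 -0.1977  0.028 ] [ 0.5731 -0.1886  0.042 ]
280 [ 0.5719 -0.203   0.028 ] [ 0.5731 -0.1937  0.042 ]
side orange [263. 258.] [ 0.5945 -0.1383] 44.2 25.3 -89.1
side orange [175. 159.] [0.3704 0.2149] 30.5 17.1 4.3
[(235, 164), (237, 164), (239, 164), (241, 164), (243, 164), (245, 165), (247, 165), (249, 165), (251, 166), (253, 165), (255, 167), (257, 165), (259, 166), (261, 165), (263, 167), (265, 166), (267, 166), (269, 163), (271, 166), (273, 155), (275, 147), (277, 145), (279, 125), (281, 65), (283, 24), (285, 26), (287, 106), (289, 151), (291, 154), (293, 156), (295, 134), (297, 125), (299, 123)]
262 [ 0.5634 -0.1303  0.028 ] [ 0.5627 -0.1411  0.042 ]
266 [ 0.5629 -0.1419  0.028 ] [ 0.5622 -0.1525  0.042 ]
270 [ 0.5624 -0.1533  0.028 ] [ 0.5617 -0.1637  0.042 ]
274 [ 0.5619 -0.1645  0.028 ] [ 0.5612 -0.1748  0.042 ]
278 [ 0.5614 -0.1755  0.028 ] [ 0.5607 -0.1856  0.042 ]
282 [ 0.5609 -0.1864  0.028 ] [ 0.5603 -0.1964  0.042 ]
286 [ 0.5604 -0.1972  0.028 ] [ 0.5598 -0.2069  0.042 ]
290 [ 0.56   -0.2078  0.028 ] [ 0.5593 -0.2173  0.042 ]
294 [ 0.5595 -0.2182  0.028 ] [ 0.5589 -0.2276  0.042 ]
```

Emit:
apply_moves --series '[{"x": -0.01,"y": 0.03,"z": 0.03,"wx": 0.001,"wy": 0.001,"wz": 0.004,"fingers": 0.2},{"x": 0,"y": 0.03,"z": 0.04,"wx": 0,"wy": 0,"wz": 0,"fingers": 0.2},{"x": 0,"y": 0.02,"z": 0.04,"wx": 0,"wy": 0,"wz": 0,"fingers": 0.2},{"x": 0,"y": 0,"z": 0.03,"wx": 0,"wy": 0,"wz": 0,"fingers": 0.2},{"x": 0,"y": 0,"z": 0,"wx": 0,"wy": 0,"wz": 0,"fingers": 0.2}]'

```text
clock: 29.62
tool_pos: [0.5966, -0.1365, 0.0908]
eef_rot: [1.0, 0.006, 0.001, 0.0]
contact_force: [0.3, 0.7, -0.5]
opening: 0.604
```

```bash
python3 - <<'E'
from h import *
plan((.594,-.136,.036,1))
E
```

```text
t 29.62 tcp [ 0.5966 -0.1365  0.0908] yaw 0.7 tilt [ 0.002 -0.   ] q7 -0.67 F [ 0.3  0.7 -0.5] open 0.604
 turn [ 0.0001 -0.0006 -0.0018] rows>=0.0  then shift [-0.0033 -0.0006  0.0685] rows>=0.9
```

Emit:
apply_moves --series '[{"x": 0,"y": 0,"z": 0,"wx": 0,"wy": 0,"wz": 0,"fingers": 0.2},{"x": 0,"y": 0,"z": 0,"wx": 0,"wy": 0,"wz": 0,"fingers": 0.2},{"x": 0,"y": 0,"z": 0,"wx": 0,"wy": 0,"wz": 0,"fingers": 0.2},{"x": -0.003,"y": -0.001,"z": 0.022,"wx": 0,"wy": -0.001,"wz": -0.002,"fingers": 0.2},{"x": 0,"y": 0,"z": 0.025,"wx": 0,"wy": 0,"wz": 0,"fingers": 0.2},{"x": 0,"y": 0,"z": 0.019,"wx": 0,"wy": 0,"wz": 0,"fingers": 0.2}]'

```text
clock: 30.38
tool_pos: [0.597, -0.1345, 0.039]
eef_rot: [1.0, 0.01, 0.003, 0.0]
contact_force: [0.1, 0.7, 0.5]
opening: 0.601
```

```bash
python3 - <<'E'
from h import *
plan((.594,-.136,.036,1))
E
```

```text
t 30.38 tcp [ 0.597  -0.1345  0.039 ] yaw 1.1 tilt [ 0.006 -0.   ] q7 -0.73 F [0.1 0.7 0.5] open 0.601
 turn [ 0.0002 -0.0018  0.0007] rows>=0.0  then shift [-0.0038  0.0018  0.0038] rows>=0.1
```

Emit:
apply_moves --series '[{"x": -0.003,"y": 0.001,"z": 0.004,"wx": 0,"wy": -0.002,"wz": 0,"fingers": -0.6},{"x": 0,"y": 0,"z": 0,"wx": 0,"wy": 0,"wz": 0,"fingers": -0.6},{"x": 0,"y": 0,"z": 0,"wx": 0,"wy": 0,"wz": 0,"fingers": -0.6},{"x": 0,"y": 0,"z": 0,"wx": 0,"wy": 0,"wz": 0,"fingers": -0.6},{"x": 0,"y": 0,"z": 0,"wx": 0,"wy": 0,"wz": 0,"fingers": -0.6},{"x": 0,"y": 0,"z": -0.04,"wx": 0,"wy": 0,"wz": 0,"fingers": -0.6},{"x": 0,"y": 0,"z": -0.07,"wx": 0,"wy": 0,"wz": 0,"fingers": -0.6},{"x": 0,"y": 0,"z": -0.05,"wx": 0,"wy": 0,"wz": 0,"fingers": -0.6}]'

```text
clock: 31.38
tool_pos: [0.5921, -0.1356, 0.1624]
eef_rot: [1.0, 0.01, -0.005, -0.0]
contact_force: [1.3, -1.0, -0.9]
opening: 0.314
```

Emit:
apply_moves --series '[{"x": -0.01,"y": 0.07,"z": 0,"wx": 0,"wy": 0,"wz": 0,"fingers": -0.6},{"x": -0.01,"y": 0.07,"z": 0,"wx": 0,"wy": 0,"wz": 0,"fingers": -0.6},{"x": -0.01,"y": 0.07,"z": 0,"wx": 0,"wy": 0,"wz": 0,"fingers": -0.6},{"x": -0.01,"y": 0.06,"z": 0,"wx": 0,"wy": 0,"wz": 0,"fingers": -0.6},{"x": 0,"y": 0,"z": 0,"wx": 0,"wy": 0,"wz": 0,"fingers": -0.6}]'

```text
clock: 32.0
tool_pos: [0.5673, -0.358, 0.1684]
eef_rot: [1.0, 0.011, 0.0, 0.001]
contact_force: [0.4, 0.9, -0.3]
opening: 0.314
```

```bash
python3 - <<'E'
from h import *
m,p,d=see("wrist",z=.05,cols=["orange"],amin=100)
W=world(m,d);X,Y,Z=W[:,:,0],W[:,:,1],W[:,:,2]
k=(abs(Z-.022)<.006)&(Y<-.2)&(Y>-.5)&(X>.45); k=cv2.morphologyEx(k.astype(np.uint8),cv2.MORPH_OPEN,np.ones((3,3)))
c=max(cv2.findContours(k,0,1)[0],key=cv2.contourArea); print("floor",rect(cast(m,c,.022)),cast(m,c,.022).min(0),cast(m,c,.022).max(0))
cv2.imwrite("pics/w7.png",p[:,:,::-1])
print(get_state()["q"].round(2))
plan((.558,-.404,.13,1.1))
E
```

```text
wrist orange [ 36. 366.] [ 0.3401 -0.559 ] 52.6 51.1 1.7
floor (array([ 0.5618, -0.3586]), 160.7, 130.3, -88.7) [ 0.4953112  -0.44035623  0.022     ] [ 0.6283265  -0.27677583  0.022     ]
[ 0.94  0.99 -0.97  1.46  0.86  1.15 -0.15]
t 32.05 tcp [ 0.5683 -0.3546  0.1688] yaw 1.5 tilt [0.001 0.   ] q7 -0.15 F [-0.4  0.3 -0.1] open 0.315
 turn [-0.0001 -0.0004  0.0024] rows>=0.0  then shift [-0.014   0.0615  0.0486] rows>=1.0
```

View pics/w7.png

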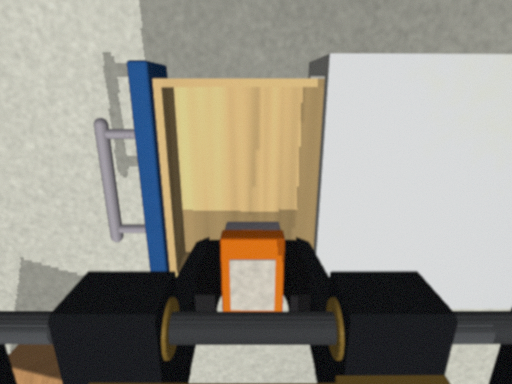

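The wrist view shows the open drawer with a clear floor spanning (160–325, 85–260), the handle at (110,180), the roof edge at column ~318, and the orange block held squarely.

Emit:
apply_moves --series '[{"x": -0.014,"y": 0.03,"z": 0.015,"wx": 0,"wy": 0,"wz": 0.002,"fingers": -0.6},{"x": 0,"y": 0.03,"z": 0.02,"wx": 0,"wy": 0,"wz": 0,"fingers": -0.6},{"x": 0,"y": 0.002,"z": 0.03,"wx": 0,"wy": 0,"wz": 0,"fingers": -0.6},{"x": 0,"y": 0,"z": 0.01,"wx": 0,"wy": 0,"wz": 0,"fingers": -0.6}]'

```text
clock: 32.55
tool_pos: [0.5593, -0.4003, 0.1067]
eef_rot: [1.0, 0.015, 0.001, -0.001]
contact_force: [0.3, 1.4, -1.3]
opening: 0.316
```

```bash
python3 - <<'E'
from h import *
plan((.556,-.406,.030,1.1))
E
```

```text
t 32.55 tcp [ 0.5593 -0.4003  0.1067] yaw 1.7 tilt [0.002 0.003] q7 -0.10 F [ 0.3  1.4 -1.3] open 0.316
 turn [-0.0009 -0.0007  0.0032] rows>=0.1  then shift [-0.0042  0.007   0.0958] rows>=1.2
```

Emit:
apply_moves --series '[{"x": -0.003,"y": 0.007,"z": 0.02,"wx": -0.001,"wy": -0.001,"wz": 0.003,"fingers": -0.6},{"x": 0,"y": 0,"z": 0.03,"wx": 0,"wy": 0,"wz": 0,"fingers": -0.6},{"x": 0,"y": 0,"z": 0.03,"wx": 0,"wy": 0,"wz": 0,"fingers": -0.6}]'

```text
clock: 32.92
tool_pos: [0.5584, -0.4037, 0.04]
eef_rot: [1.0, 0.011, 0.0, -0.0]
contact_force: [0.3, -0.5, -0.4]
opening: 0.316
```

```bash
python3 - <<'E'
from h import *
plan((.556,-.406,.027,1.1))
E
```

```text
t 32.92 tcp [ 0.5584 -0.4037  0.04  ] yaw 1.3 tilt [0.001 0.   ] q7 -0.15 F [ 0.3 -0.5 -0.4] open 0.316
 turn [-0.     -0.0003  0.0012] rows>=0.0  then shift [-0.0031  0.0029  0.0163] rows>=0.2
```

Emit:
apply_moves --series '[{"x": -0.002,"y": 0.003,"z": 0.01,"wx": 0,"wy": 0,"wz": 0,"fingers": -0.6},{"x": 0,"y": 0,"z": 0.006,"wx": 0,"wy": 0,"wz": 0,"fingers": -0.6},{"x": 0,"y": 0,"z": 0.0,"wx": 0,"wy": 0,"wz": 0,"fingers": -0.6}]'

```text
clock: 33.3
tool_pos: [0.5561, -0.4054, 0.024]
eef_rot: [1.0, 0.012, -0.001, -0.001]
contact_force: [-0.2, 0.4, -0.9]
opening: 0.319
```

```bash
python3 - <<'E'
from h import *
plan((.556,-.406,.026,1.1))
E
```

```text
t 33.30 tcp [ 0.5561 -0.4054  0.024 ] yaw 1.4 tilt [-0.001  0.002] q7 -0.15 F [-0.2  0.4 -0.9] open 0.319
 turn [-0.0006  0.0004  0.0014] rows>=0.0  then shift [-0.0001  0.0008 -0.0025] rows>=0.0
```

Emit:
apply_moves --series '[{"x": 0,"y": 0,"z": 0,"wx": 0,"wy": 0,"wz": 0,"fingers": 0},{"x": 0,"y": 0,"z": 0,"wx": 0,"wy": 0,"wz": 0,"fingers": 0},{"x": 0,"y": 0,"z": 0,"wx": 0,"wy": 0,"wz": 0,"fingers": 0},{"x": 0,"y": 0,"z": -0.04,"wx": 0,"wy": 0,"wz": 0,"fingers": 0},{"x": 0,"y": 0,"z": -0.07,"wx": 0,"wy": 0,"wz": 0,"fingers": 0},{"x": 0,"y": 0,"z": -0.06,"wx": 0,"wy": 0,"wz": 0,"fingers": 0.1},{"x": 0.008,"y": -0.06,"z": 0,"wx": 0,"wy": 0,"wz": 0,"fingers": 0.1},{"x": 0.008,"y": -0.07,"z": 0,"wx": 0,"wy": 0,"wz": 0,"fingers": 0.1}]'

```text
clock: 34.3
tool_pos: [0.5673, -0.3051, 0.1665]
eef_rot: [1.0, 0.006, 0.002, 0.001]
contact_force: [0.8, 0.6, -0.4]
opening: 0.551
```

Emit:
apply_moves --series '[{"x": 0.008,"y": -0.07,"z": 0,"wx": 0,"wy": 0,"wz": 0,"fingers": 0.1},{"x": 0.008,"y": -0.07,"z": 0,"wx": 0,"wy": 0,"wz": 0,"fingers": 0.1},{"x": 0.008,"y": -0.07,"z": 0,"wx": 0,"wy": 0,"wz": 0,"fingers": 0.1},{"x": 0.006,"y": -0.05,"z": 0.01,"wx": 0,"wy": 0,"wz": 0,"fingers": 0.1},{"x": 0,"y": 0,"z": 0.01,"wx": 0,"wy": 0,"wz": 0,"fingers": 0.1}]'

```text
clock: 34.92
tool_pos: [0.591, -0.0844, 0.1539]
eef_rot: [1.0, 0.01, 0.006, -0.0]
contact_force: [0.5, 0.0, 0.5]
opening: 0.548
```

```bash
python3 - <<'E'
from h import *
see("wrist",z=.054,amin=100,cols=["green","yellow","orange"])
see("side",z=.044,cols=["green","yellow","orange"])
print(get_state()["q"].round(2))
plan((.594,-.0795,.07,1),(.594,-.0795,.036,1))
E
```

```text
wrist green [211. 226.] [ 0.5557 -0.1133] 40.9 26.7 -86.6
wrist yellow [371. 304.] [ 0.6992 -0.1885] 15.7 11.2 -77.6
wrist yellow [260. 117.] [ 0.5952 -0.0257] 39.3 27.0 -89.4
side yellow [262. 226.] [ 0.5981 -0.0348] 22.5 16.4 -1.7
side yellow [193.  74.] [0.3949 0.7001] 61.6 21.0 -87.8
side orange [253. 373.] [ 0.5567 -0.4051] 39.2 30.3 87.9
side orange [175. 159.] [0.3689 0.2262] 31.4 16.6 7.6
[ 0.57  0.92 -0.94  1.72  0.89  0.98 -0.71]
t 35.02 tcp [ 0.59   -0.0895  0.1524] yaw 0.8 tilt [ 0.008 -0.003] q7 -0.71 F [ 0.3 -0.  -0.6] open 0.552
 turn [ 0.001  -0.0025 -0.0013] rows>=0.1  then shift [ 0.0052 -0.0125  0.1029] rows>=1.3
 turn [0. 0. 0.] rows>=0.0  then shift [0.     0.     0.0425] rows>=0.5
```

The green block has been knocked to (0.556, −0.113) inside the tray, close to the wall. I'll grip it with the tips just above the wall (TCP z ≈ 0.045).

Emit:
apply_moves --series '[{"x": -0.02,"y": 0.015,"z": 0.03,"wx": 0.001,"wy": -0.002,"wz": -0.015,"fingers": 0},{"x": -0.022,"y": 0.014,"z": 0.03,"wx": 0,"wy": 0,"wz": 0,"fingers": 0},{"x": 0,"y": 0,"z": 0.03,"wx": 0,"wy": 0,"wz": 0,"fingers": 0},{"x": 0,"y": 0,"z": 0,"wx": 0,"wy": 0,"wz": 0,"fingers": 0}]'

```text
clock: 35.52
tool_pos: [0.5565, -0.1247, 0.0784]
eef_rot: [1.0, 0.024, 0.001, 0.003]
contact_force: [0.4, 1.3, 0.6]
opening: 0.501
```

```bash
python3 - <<'E'
from h import *
see("wrist",z=.054,amin=100,cols=["green","yellow"])
plan((.5557,-.1133,.045,3.4))
E
```

```text
wrist green [254. 214.] [ 0.5553 -0.1137] 40.9 26.7 -86.7
wrist yellow [379. 381.] [ 0.6472 -0.231 ] 23.6 7.2 2.4
wrist yellow [370. 329.] [ 0.634  -0.1902] 52.1 13.3 -78.7
wrist yellow [135. 331.] [ 0.4832 -0.1974] 52.2 13.2 83.5
wrist yellow [344.  48.] [ 0.5943 -0.0252] 40.9 29.0 89.9
t 35.58 tcp [ 0.5573 -0.1247  0.0794] yaw 2.8 tilt [ 0.003 -0.007] q7 -0.76 F [ 0.4 -1.2  0.7] open 0.500
 turn [ 0.0022 -0.0009 -0.0035] rows>=0.1  then shift [-0.0012 -0.0144  0.043 ] rows>=0.6
```

Emit:
apply_moves --series '[{"x": -0.001,"y": -0.014,"z": 0.02,"wx": 0.002,"wy": -0.001,"wz": -0.003,"fingers": 0},{"x": 0,"y": 0,"z": 0.02,"wx": 0,"wy": 0,"wz": 0,"fingers": 0},{"x": 0,"y": 0,"z": 0.0,"wx": 0,"wy": 0,"wz": 0,"fingers": 0}]'

```text
clock: 35.95
tool_pos: [0.5576, -0.1134, 0.047]
eef_rot: [1.0, 0.029, 0.002, 0.0]
contact_force: [-0.7, 0.8, 0.0]
opening: 0.498
```

```bash
python3 - <<'E'
from h import *
plan((.5557,-.1133,.045,3.4))
E
```

```text
t 35.95 tcp [ 0.5576 -0.1134  0.047 ] yaw 3.3 tilt [ 0.003 -0.   ] q7 -0.81 F [-0.7  0.8  0. ] open 0.498
 turn [ 0.0001 -0.001  -0.0007] rows>=0.0  then shift [-0.0024 -0.0002  0.0025] rows>=0.0
```

Emit:
apply_moves --series '[{"x": -0.002,"y": 0,"z": 0.003,"wx": 0,"wy": 0,"wz": 0,"fingers": -0.6},{"x": 0,"y": 0,"z": 0,"wx": 0,"wy": 0,"wz": 0,"fingers": -0.6},{"x": 0,"y": 0,"z": 0,"wx": 0,"wy": 0,"wz": 0,"fingers": -0.6},{"x": 0,"y": 0,"z": 0,"wx": 0,"wy": 0,"wz": 0,"fingers": -0.6},{"x": 0,"y": 0,"z": -0.02,"wx": 0,"wy": 0,"wz": 0,"fingers": -0.6},{"x": 0,"y": 0,"z": -0.05,"wx": 0,"wy": 0,"wz": 0,"fingers": -0.6},{"x": 0,"y": 0,"z": -0.06,"wx": 0,"wy": 0,"wz": 0,"fingers": -0.6}]' --force 25

```text
clock: 36.83
tool_pos: [0.5539, -0.1133, 0.1506]
eef_rot: [1.0, 0.029, -0.001, -0.0]
contact_force: [0.8, -0.5, -1.5]
opening: 0.315
```

```bash
python3 - <<'E'
from h import *
see("side",z=.054,cols=["green","yellow"])
plan((.556,-.358,.14,1.1))
print(get_state()["q"].round(2))
E
```

```text
side yellow [262. 226.] [ 0.5973 -0.0422] 22.3 13.0 -1.8
t 36.88 tcp [ 0.5575 -0.112   0.1571] yaw 3.4 tilt [0.008 0.001] q7 -0.66 F [1.3 1.7 3.5] open 0.309
 turn [-0.0001 -0.0025  0.0126] rows>=0.2  then shift [-0.0078  0.3074  0.0214] rows>=3.9
[ 0.64  0.89 -0.95  1.8   0.9   0.94 -0.66]
```

Held (opening 0.315). Next I'll carry it to the middle slot.

Emit:
apply_moves --series '[{"x": 0,"y": 0.07,"z": 0,"wx": 0,"wy": -0.002,"wz": 0.012,"fingers": -0.6},{"x": -0.002,"y": 0.07,"z": 0,"wx": 0,"wy": 0,"wz": 0,"fingers": -0.6},{"x": -0.002,"y": 0.07,"z": 0,"wx": 0,"wy": 0,"wz": 0,"fingers": -0.6},{"x": -0.002,"y": 0.07,"z": 0,"wx": 0,"wy": 0,"wz": 0,"fingers": -0.6},{"x": 0,"y": 0.03,"z": 0.02,"wx": 0,"wy": 0,"wz": 0,"fingers": -0.6},{"x": 0,"y": 0,"z": 0.02,"wx": 0,"wy": 0,"wz": 0,"fingers": -0.6}]'

```text
clock: 37.62
tool_pos: [0.5654, -0.3659, 0.135]
eef_rot: [1.0, 0.012, 0.009, 0.001]
contact_force: [-0.5, 1.3, -0.4]
opening: 0.313
```

```bash
python3 - <<'E'
from h import *
plan((.556,-.358,.036,1.1))
print(get_state()["q"].round(2))
E
```

```text
t 37.62 tcp [ 0.5654 -0.3659  0.135 ] yaw 1.3 tilt [ 0.017 -0.001] q7 -0.17 F [-0.5  1.3 -0.4] open 0.313
 turn [ 0.0005 -0.0055  0.0014] rows>=0.1  then shift [-0.0115 -0.0101  0.1237] rows>=1.6
[ 0.95  1.03 -0.95  1.49  0.9   1.08 -0.17]
```

Emit:
apply_moves --series '[{"x": -0.008,"y": -0.012,"z": 0.01,"wx": 0,"wy": -0.005,"wz": 0.001,"fingers": -0.6},{"x": -0.003,"y": -0.002,"z": 0.035,"wx": 0,"wy": 0,"wz": 0,"fingers": -0.6},{"x": 0,"y": 0,"z": 0.035,"wx": 0,"wy": 0,"wz": 0,"fingers": -0.6},{"x": 0,"y": 0,"z": 0,"wx": 0,"wy": 0,"wz": 0,"fingers": -0.6}]'

```text
clock: 38.12
tool_pos: [0.5564, -0.3429, 0.0702]
eef_rot: [1.0, 0.017, -0.001, -0.003]
contact_force: [0.3, -0.6, -1.0]
opening: 0.314
```

```bash
python3 - <<'E'
from h import *
plan((.556,-.356,.036,1.1))
E
```

```text
t 38.12 tcp [ 0.5564 -0.3429  0.0702] yaw 1.9 tilt [-0.001  0.005] q7 -0.26 F [ 0.3 -0.6 -1. ] open 0.314
 turn [-0.0017  0.0003  0.0044] rows>=0.1  then shift [-0.0008  0.0164  0.0427] rows>=0.6
```

Emit:
apply_moves --series '[{"x": -0.001,"y": 0.016,"z": 0.01,"wx": -0.002,"wy": 0,"wz": 0.004,"fingers": -0.6},{"x": 0,"y": 0,"z": 0.018,"wx": 0,"wy": 0,"wz": 0,"fingers": -0.6},{"x": 0,"y": 0,"z": 0.005,"wx": 0,"wy": 0,"wz": 0,"fingers": -0.6}]'

```text
clock: 38.5
tool_pos: [0.5583, -0.3545, 0.0455]
eef_rot: [1.0, 0.011, 0.001, 0.001]
contact_force: [-0.0, 0.7, -0.8]
opening: 0.314
```

```bash
python3 - <<'E'
from h import *
plan((.556,-.356,.036,1.1))
E
```

```text
t 38.50 tcp [ 0.5583 -0.3545  0.0455] yaw 1.3 tilt [ 0.003 -0.002] q7 -0.27 F [-0.   0.7 -0.8] open 0.314
 turn [ 0.0007 -0.0009  0.0011] rows>=0.0  then shift [-0.0028  0.0018  0.0119] rows>=0.2
```

Emit:
apply_moves --series '[{"x": -0.002,"y": 0.002,"z": 0.009,"wx": 0,"wy": -0.001,"wz": 0,"fingers": -0.6},{"x": 0,"y": 0,"z": 0.004,"wx": 0,"wy": 0,"wz": 0,"fingers": -0.6},{"x": 0,"y": 0,"z": 0,"wx": 0,"wy": 0,"wz": 0,"fingers": -0.6}]'

```text
clock: 38.88
tool_pos: [0.5568, -0.3565, 0.0347]
eef_rot: [1.0, 0.011, 0.0, 0.001]
contact_force: [-0.2, 0.0, -1.1]
opening: 0.315
```

```bash
python3 - <<'E'
from h import *
plan((.556,-.356,.035,1.1))
E
```

```text
t 38.88 tcp [ 0.5568 -0.3565  0.0347] yaw 1.3 tilt [ 0.    -0.002] q7 -0.27 F [-0.2  0.  -1.1] open 0.315
 turn [ 0.0007 -0.      0.0009] rows>=0.0  then shift [-0.001  -0.0006 -0.0004] rows>=0.0
```

Release, then go back for yellow at (0.595, −0.0255).

Emit:
apply_moves --series '[{"x": 0,"y": 0,"z": 0,"wx": 0,"wy": 0,"wz": 0,"fingers": 0},{"x": 0,"y": 0,"z": 0,"wx": 0,"wy": 0,"wz": 0,"fingers": 0},{"x": 0,"y": 0,"z": 0,"wx": 0,"wy": 0,"wz": 0,"fingers": 0},{"x": 0,"y": 0,"z": -0.04,"wx": 0,"wy": 0,"wz": 0,"fingers": 0},{"x": 0,"y": 0,"z": -0.07,"wx": 0,"wy": 0,"wz": 0,"fingers": 0},{"x": 0,"y": 0,"z": -0.04,"wx": 0,"wy": 0,"wz": 0,"fingers": 0.1},{"x": 0.008,"y": -0.07,"z": 0,"wx": 0,"wy": 0,"wz": 0,"fingers": 0.1},{"x": 0.008,"y": -0.07,"z": 0,"wx": 0,"wy": 0,"wz": 0,"fingers": 0.1}]'

```text
clock: 39.88
tool_pos: [0.5677, -0.2472, 0.1586]
eef_rot: [1.0, 0.005, 0.001, 0.002]
contact_force: [0.1, 0.2, -0.4]
opening: 0.553
```

Emit:
apply_moves --series '[{"x": 0.008,"y": -0.07,"z": 0,"wx": 0,"wy": 0,"wz": 0,"fingers": 0.1},{"x": 0.008,"y": -0.07,"z": 0,"wx": 0,"wy": 0,"wz": 0,"fingers": 0.1},{"x": 0.008,"y": -0.07,"z": 0,"wx": 0,"wy": 0,"wz": 0,"fingers": 0.1},{"x": 0.006,"y": -0.055,"z": 0.01,"wx": 0,"wy": 0,"wz": 0,"fingers": 0.1},{"x": 0,"y": 0,"z": 0.01,"wx": 0,"wy": 0,"wz": 0,"fingers": 0.1}]'

```text
clock: 40.5
tool_pos: [0.5914, -0.022, 0.1447]
eef_rot: [1.0, 0.009, 0.005, 0.0]
contact_force: [-0.1, -1.3, -0.4]
opening: 0.551
```

```bash
python3 - <<'E'
from h import *
see("wrist",z=.054,amin=100,cols=["green","yellow","orange"])
see("side",z=.044,cols=["green","yellow","orange"])
print(get_state()["q"].round(2))
plan((.595,-.0255,.036,1))
E
```

```text
wrist yellow [380. 349.] [ 0.7107 -0.1678] 27.6 14.1 87.2
wrist yellow [124. 347.] [ 0.4726 -0.1697] 25.4 22.8 -39.8
wrist yellow [376. 310.] [ 0.7027 -0.126 ] 32.7 13.3 -51.0
wrist yellow [130. 306.] [ 0.485 -0.123] 20.9 13.8 21.7
wrist yellow [258. 199.] [ 0.5953 -0.0246] 41.1 26.7 -89.6
side yellow [262. 226.] [ 0.5981 -0.0348] 22.4 16.4 -1.7
side orange [253. 373.] [ 0.5567 -0.4051] 39.2 30.3 87.9
side orange [175. 159.] [0.3689 0.2265] 31.6 16.5 8.6
[ 0.45  0.92 -0.91  1.74  0.9   0.95 -0.83]
t 40.60 tcp [ 0.5905 -0.0276  0.1431] yaw 0.7 tilt [ 0.006 -0.005] q7 -0.83 F [-0.  -0.8 -0. ] open 0.548
 turn [ 0.0016 -0.002  -0.0019] rows>=0.1  then shift [ 0.0057 -0.0026  0.1339] rows>=1.7
```

Emit:
apply_moves --series '[{"x": 0.006,"y": -0.003,"z": 0.03,"wx": 0.001,"wy": -0.002,"wz": -0.002,"fingers": 0.1},{"x": 0,"y": 0,"z": 0.04,"wx": 0,"wy": 0,"wz": 0,"fingers": 0.1},{"x": 0,"y": 0,"z": 0.04,"wx": 0,"wy": 0,"wz": 0,"fingers": 0.1},{"x": 0,"y": 0,"z": 0.01,"wx": 0,"wy": 0,"wz": 0,"fingers": 0.1}]'

```text
clock: 41.1
tool_pos: [0.5968, -0.0359, 0.0453]
eef_rot: [1.0, 0.003, 0.001, 0.004]
contact_force: [-0.5, -0.3, -0.4]
opening: 0.551
```

```bash
python3 - <<'E'
from h import *
plan((.595,-.0255,.036,1))
E
```

```text
t 41.10 tcp [ 0.5968 -0.0359  0.0453] yaw 0.3 tilt [ 0.002 -0.009] q7 -0.92 F [-0.5 -0.3 -0.4] open 0.551
 turn [ 0.0027 -0.0005 -0.0039] rows>=0.1  then shift [-0.0021 -0.013   0.0116] rows>=0.2
```

Emit:
apply_moves --series '[{"x": -0.002,"y": -0.014,"z": 0.004,"wx": 0.003,"wy": 0,"wz": -0.004,"fingers": 0.1},{"x": 0,"y": 0,"z": 0.008,"wx": 0,"wy": 0,"wz": 0,"fingers": 0.1},{"x": 0,"y": 0,"z": 0,"wx": 0,"wy": 0,"wz": 0,"fingers": 0.1}]'

```text
clock: 41.48
tool_pos: [0.5963, -0.0255, 0.037]
eef_rot: [1.0, 0.008, 0.002, -0.001]
contact_force: [-0.5, -1.2, 1.1]
opening: 0.544
```

```bash
python3 - <<'E'
from h import *
plan((.595,-.0255,.036,1))
E
```

```text
t 41.48 tcp [ 0.5963 -0.0255  0.037 ] yaw 0.9 tilt [0.004 0.001] q7 -0.94 F [-0.5 -1.2  1.1] open 0.544
 turn [-0.0004 -0.0013 -0.0006] rows>=0.0  then shift [-0.0016 -0.0001  0.0012] rows>=0.0
```

Emit:
apply_moves --series '[{"x": -0.001,"y": 0,"z": 0.001,"wx": 0,"wy": -0.001,"wz": 0,"fingers": -0.6},{"x": 0,"y": 0,"z": 0,"wx": 0,"wy": 0,"wz": 0,"fingers": -0.6},{"x": 0,"y": 0,"z": 0,"wx": 0,"wy": 0,"wz": 0,"fingers": -0.6},{"x": 0,"y": 0,"z": 0,"wx": 0,"wy": 0,"wz": 0,"fingers": -0.6},{"x": 0,"y": 0,"z": 0,"wx": 0,"wy": 0,"wz": 0,"fingers": -0.6},{"x": 0,"y": 0,"z": -0.04,"wx": 0,"wy": 0,"wz": 0,"fingers": -0.6},{"x": 0,"y": 0,"z": -0.06,"wx": 0,"wy": 0,"wz": 0,"fingers": -0.6},{"x": 0,"y": 0,"z": -0.05,"wx": 0,"wy": 0,"wz": 0,"fingers": -0.6}]'

```text
clock: 42.48
tool_pos: [0.5934, -0.0264, 0.1566]
eef_rot: [1.0, 0.008, -0.003, -0.0]
contact_force: [0.8, 0.2, -1.2]
opening: 0.312
```

Emit:
apply_moves --series '[{"x": -0.009,"y": 0.07,"z": 0,"wx": 0,"wy": 0,"wz": 0,"fingers": -0.6},{"x": -0.009,"y": 0.07,"z": 0,"wx": 0,"wy": 0,"wz": 0,"fingers": -0.6},{"x": -0.009,"y": 0.07,"z": 0,"wx": 0,"wy": 0,"wz": 0,"fingers": -0.6},{"x": -0.009,"y": 0.07,"z": 0,"wx": 0,"wy": 0,"wz": 0,"fingers": -0.6},{"x": -0.009,"y": 0.055,"z": 0,"wx": 0,"wy": 0,"wz": 0,"fingers": -0.6},{"x": 0,"y": 0,"z": 0,"wx": 0,"wy": 0,"wz": 0,"fingers": -0.6}]'

```text
clock: 43.22
tool_pos: [0.5637, -0.3021, 0.1597]
eef_rot: [1.0, 0.009, 0.001, -0.0]
contact_force: [-0.3, -0.6, 0.0]
opening: 0.314
```

```bash
python3 - <<'E'
from h import *
see("wrist",z=.044,amin=100,cols=["green","orange"])
plan((.556,-.308,.05,1.1))
E
```

```text
wrist orange [ 51. 376.] [ 0.3514 -0.5097] 26.7 25.7 1.5
wrist orange [173. 180.] [ 0.4966 -0.2977] 27.0 6.9 -87.3
t 43.27 tcp [ 0.5644 -0.299   0.1601] yaw 1.3 tilt [0.003 0.003] q7 -0.28 F [-0.5  0.2 -1.2] open 0.312
 turn [-0.0009 -0.001   0.0009] rows>=0.0  then shift [-0.0107  0.011   0.1376] rows>=1.8
```

Emit:
apply_moves --series '[{"x": -0.009,"y": 0.009,"z": 0.03,"wx": -0.001,"wy": -0.001,"wz": 0.001,"fingers": -0.6},{"x": 0,"y": 0,"z": 0.04,"wx": 0,"wy": 0,"wz": 0,"fingers": -0.6},{"x": 0,"y": 0,"z": 0.035,"wx": 0,"wy": 0,"wz": 0,"fingers": -0.6},{"x": 0,"y": 0,"z": 0,"wx": 0,"wy": 0,"wz": 0,"fingers": -0.6}]'

```text
clock: 43.78
tool_pos: [0.5557, -0.301, 0.0698]
eef_rot: [1.0, 0.014, -0.002, -0.001]
contact_force: [0.2, 0.3, -0.7]
opening: 0.315
```

```bash
python3 - <<'E'
from h import *
plan((.556,-.308,.027,1.1))
E
```

```text
t 43.77 tcp [ 0.5557 -0.301   0.0698] yaw 1.6 tilt [-0.004  0.002] q7 -0.36 F [ 0.2  0.3 -0.7] open 0.315
 turn [-0.0008  0.0013  0.0029] rows>=0.1  then shift [0.0002 0.0088 0.0535] rows>=0.7
```

Emit:
apply_moves --series '[{"x": 0,"y": 0.009,"z": 0.012,"wx": -0.001,"wy": 0.001,"wz": 0.003,"fingers": -0.6},{"x": 0,"y": 0,"z": 0.02,"wx": 0,"wy": 0,"wz": 0,"fingers": -0.6},{"x": 0,"y": 0,"z": 0.012,"wx": 0,"wy": 0,"wz": 0,"fingers": -0.6}]'

```text
clock: 44.15
tool_pos: [0.5574, -0.3076, 0.0344]
eef_rot: [1.0, 0.01, 0.001, 0.001]
contact_force: [0.5, -0.2, -0.2]
opening: 0.318
```

```bash
python3 - <<'E'
from h import *
plan((.556,-.308,.026,1.1))
E
```

```text
t 44.15 tcp [ 0.5574 -0.3076  0.0344] yaw 1.2 tilt [ 0.002 -0.001] q7 -0.39 F [ 0.5 -0.2 -0.2] open 0.318
 turn [ 0.0005 -0.0007  0.0003] rows>=0.0  then shift [-0.0017  0.0004  0.0105] rows>=0.1
```

Lower, release, lift and back off towards the front of the drawer, then check.

Emit:
apply_moves --series '[{"x": -0.001,"y": 0,"z": 0.008,"wx": 0,"wy": 0,"wz": 0,"fingers": -0.6},{"x": 0,"y": 0,"z": 0.004,"wx": 0,"wy": 0,"wz": 0,"fingers": -0.6},{"x": 0,"y": 0,"z": 0,"wx": 0,"wy": 0,"wz": 0,"fingers": 0},{"x": 0,"y": 0,"z": 0,"wx": 0,"wy": 0,"wz": 0,"fingers": 0},{"x": 0,"y": 0,"z": 0,"wx": 0,"wy": 0,"wz": 0,"fingers": 0},{"x": 0,"y": 0,"z": -0.04,"wx": 0,"wy": 0,"wz": 0,"fingers": 0},{"x": 0,"y": 0,"z": -0.07,"wx": 0,"wy": 0,"wz": 0,"fingers": 0},{"x": -0.01,"y": 0.02,"z": -0.07,"wx": 0,"wy": 0,"wz": 0,"fingers": -1}]'

```text
clock: 45.15
tool_pos: [0.5485, -0.3216, 0.17]
eef_rot: [1.0, 0.012, 0.0, -0.001]
contact_force: [-0.2, -0.9, -0.6]
opening: 0.41
```

Emit:
apply_moves --series '[{"x": -0.05,"y": 0.02,"z": 0,"wx": 0,"wy": 0,"wz": 0,"fingers": -1},{"x": -0.06,"y": 0.02,"z": 0,"wx": 0,"wy": 0,"wz": 0,"fingers": -1},{"x": -0.05,"y": 0,"z": 0,"wx": 0,"wy": 0,"wz": 0,"fingers": -1},{"x": 0,"y": 0,"z": 0,"wx": 0,"wy": 0,"wz": 0,"fingers": -1}]'

```text
clock: 45.65
tool_pos: [0.4192, -0.3592, 0.1734]
eef_rot: [1.0, 0.01, 0.004, 0.001]
contact_force: [0.2, -0.4, -0.0]
opening: 0.009
```

```bash
python3 - <<'E'
from h import *
see("wrist",z=.044,amin=100,cols=["green","yellow","orange"])
m,p,d=see("side",z=.044,cols=["green","yellow","orange"])
cv2.imwrite("pics/s8.png",cv2.resize(p[180:384,150:420,::-1],None,fx=2.8,fy=2.8))
print(get_state()["q"].round(2))
plan((.39,-.36,.10,1.1))
E
```

```text
wrist green [407. 182.] [ 0.556  -0.3576] 39.9 30.6 -88.9
wrist yellow [417. 126.] [ 0.556  -0.3085] 40.8 32.5 -88.7
wrist orange [283. 346.] [ 0.4543 -0.5397] 36.1 8.3 88.0
side green [253. 342.] [ 0.5598 -0.3417] 19.9 4.3 -2.1
side yellow [252. 327.] [ 0.5601 -0.3087] 45.7 28.6 -88.7
side orange [255. 374.] [ 0.5605 -0.4052] 39.2 30.2 87.8
[ 1.17  0.86 -0.99  1.83  0.89  0.95 -0.2 ]
t 45.75 tcp [ 0.4233 -0.3585  0.1741] yaw 1.3 tilt [ 0.012 -0.002] q7 -0.20 F [ 1.4 -0.1 -0.1] open 0.004
 turn [ 0.0008 -0.0038  0.001 ] rows>=0.1  then shift [-0.0416  0.0011  0.0926] rows>=1.3
```

View pics/s8.png

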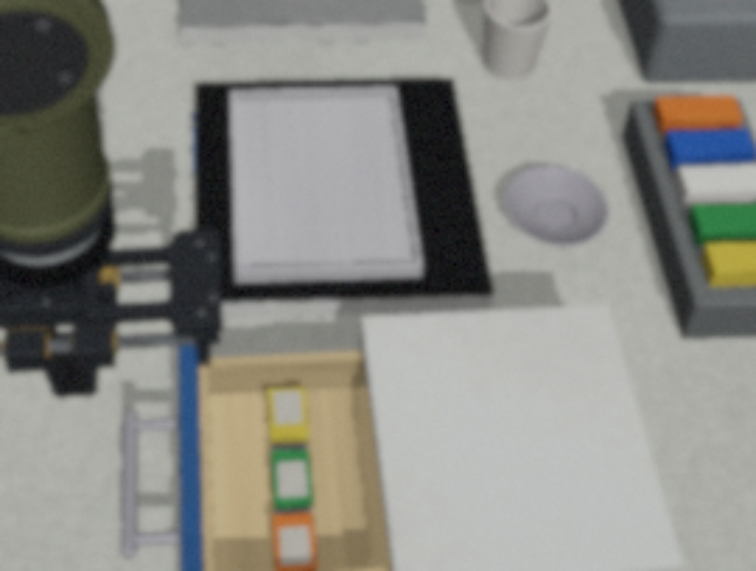

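All three blocks are upright in the drawer: yellow (290,412), green (291,477) and orange (295,540). The tray is empty and wholly on the black plate. Next I'll close the drawer by pushing the handle with shut fingers.

Emit:
apply_moves --series '[{"x": -0.045,"y": 0.001,"z": 0.02,"wx": 0.001,"wy": -0.004,"wz": 0.001,"fingers": -1},{"x": -0.003,"y": 0,"z": 0.05,"wx": 0,"wy": 0,"wz": 0,"fingers": -1},{"x": 0,"y": 0,"z": 0.05,"wx": 0,"wy": 0,"wz": 0,"fingers": -1},{"x": 0,"y": 0,"z": 0.05,"wx": 0,"wy": 0,"wz": 0,"fingers": -1}]'

```text
clock: 46.25
tool_pos: [0.3958, -0.3601, 0.0375]
eef_rot: [1.0, 0.011, 0.007, 0.002]
contact_force: [0.7, -0.4, -1.2]
opening: 0.008
```

```bash
python3 - <<'E'
from h import *
print(get_state()["q"].round(2))
plan((.42,-.357,.032,1.1),(.555,-.355,.032,1.1))
m,p,d=see("top",cols=[])
W=world(m,d);X,Y,Z=W[:,:,0],W[:,:,1],W[:,:,2]
E
```

```text
[ 1.12  1.03 -0.81  1.96  1.2   0.72 -0.44]
t 46.25 tcp [ 0.3958 -0.3601  0.0375] yaw 1.3 tilt [ 0.014 -0.003] q7 -0.44 F [ 0.7 -0.4 -1.2] open 0.008
 turn [ 0.001  -0.0044  0.0011] rows>=0.1  then shift [ 0.0303 -0.0033  0.0068] rows>=0.4
 turn [0. 0. 0.] rows>=0.0  then shift [0.1688 0.0007 0.    ] rows>=2.2
```

Emit:
apply_moves --series '[{"x": 0.02,"y": -0.002,"z": 0.003,"wx": 0.001,"wy": -0.004,"wz": 0.001,"fingers": -1},{"x": 0.015,"y": 0,"z": 0,"wx": 0,"wy": 0,"wz": 0,"fingers": -1},{"x": 0.015,"y": 0,"z": 0,"wx": 0,"wy": 0,"wz": 0,"fingers": -1},{"x": 0.015,"y": 0,"z": 0,"wx": 0,"wy": 0,"wz": 0,"fingers": -1},{"x": 0.015,"y": 0,"z": 0,"wx": 0,"wy": 0,"wz": 0,"fingers": -1}]'

```text
clock: 46.92
tool_pos: [0.4617, -0.3544, 0.0307]
eef_rot: [1.0, 0.011, -0.003, -0.003]
contact_force: [-1.2, 0.1, 0.4]
opening: 0.005
```

```bash
python3 - <<'E'
from h import *
plan((.555,-.355,.032,1.1))
see("side",z=.044,cols=["yellow","orange"])
E
```

```text
t 46.92 tcp [ 0.4617 -0.3544  0.0307] yaw 1.2 tilt [-0.007  0.005] q7 -0.37 F [-1.2  0.1  0.4] open 0.005
 turn [-0.0016  0.0021  0.0008] rows>=0.0  then shift [ 0.1166  0.003  -0.0016] rows>=1.5
side yellow [269. 327.] [ 0.595  -0.3093] 45.5 30.6 88.0
side orange [273. 373.] [ 0.5946 -0.4055] 41.2 30.8 87.8
side orange [175. 159.] [0.3689 0.2265] 31.6 16.5 8.6
```

Emit:
apply_moves --series '[{"x": 0.015,"y": 0,"z": -0.001,"wx": -0.0016,"wy": 0.002,"wz": 0,"fingers": -1},{"x": 0.015,"y": 0,"z": 0,"wx": 0,"wy": 0,"wz": 0,"fingers": -1},{"x": 0.015,"y": 0,"z": 0,"wx": 0,"wy": 0,"wz": 0,"fingers": -1},{"x": 0.015,"y": 0,"z": 0,"wx": 0,"wy": 0,"wz": 0,"fingers": -1},{"x": 0.012,"y": 0,"z": 0,"wx": 0,"wy": 0,"wz": 0,"fingers": -1}]'

```text
clock: 47.6
tool_pos: [0.5248, -0.3529, 0.0321]
eef_rot: [1.0, 0.011, 0.001, 0.0]
contact_force: [-1.5, -0.9, 1.2]
opening: 0.005
```

```bash
python3 - <<'E'
from h import *
plan((.555,-.355,.032,1.1))
E
```

```text
t 47.60 tcp [ 0.5248 -0.3529  0.0321] yaw 1.3 tilt [ 0.003 -0.   ] q7 -0.32 F [-1.5 -0.9  1.2] open 0.005
 turn [ 0.0001 -0.0008  0.0009] rows>=0.0  then shift [0.0378 0.0033 0.0002] rows>=0.5
```

Emit:
apply_moves --series '[{"x": 0.01,"y": 0.002,"z": 0,"wx": 0,"wy": 0,"wz": 0,"fingers": -1},{"x": 0.008,"y": 0,"z": 0,"wx": 0,"wy": 0,"wz": 0,"fingers": -1},{"x": 0.006,"y": 0,"z": 0,"wx": 0,"wy": 0,"wz": 0,"fingers": -1}]'

```text
clock: 47.98
tool_pos: [0.5458, -0.3539, 0.0322]
eef_rot: [1.0, 0.011, 0.001, -0.0]
contact_force: [-1.0, 1.2, -0.4]
opening: 0.012
```

Emit:
apply_moves --series '[{"x": 0.006,"y": 0,"z": 0,"wx": 0,"wy": 0,"wz": 0,"fingers": -1},{"x": 0.006,"y": 0,"z": 0,"wx": 0,"wy": 0,"wz": 0,"fingers": -1}]'

```text
clock: 48.22
tool_pos: [0.5478, -0.3538, 0.0321]
eef_rot: [1.0, 0.011, -0.008, 0.0]
contact_force: [-18.1, 2.5, 14.7]
opening: 0.005
```

```bash
python3 - <<'E'
from h import *
plan((.555,-.355,.032,1.1))
E
```

```text
t 48.23 tcp [ 0.5478 -0.3538  0.0321] yaw 1.2 tilt [-0.015 -0.001] q7 -0.28 F [-18.1   2.5  14.7] open 0.005
 turn [0.0002 0.0048 0.0008] rows>=0.1  then shift [0.009  0.0016 0.0002] rows>=0.1
```

Firm stop (18 N), so the drawer is shut. I'll back off, rise and check.

Emit:
apply_moves --series '[{"x": -0.02,"y": 0,"z": 0,"wx": 0,"wy": 0.004,"wz": 0,"fingers": -1},{"x": -0.05,"y": 0,"z": 0,"wx": 0,"wy": 0,"wz": 0,"fingers": -1},{"x": -0.07,"y": 0,"z": 0,"wx": 0,"wy": 0,"wz": 0,"fingers": -1},{"x": -0.02,"y": 0,"z": -0.06,"wx": 0,"wy": 0,"wz": 0,"fingers": -1},{"x": 0,"y": 0,"z": -0.07,"wx": 0,"wy": 0,"wz": 0,"fingers": -1},{"x": 0,"y": 0,"z": -0.07,"wx": 0,"wy": 0,"wz": 0,"fingers": -1},{"x": 0,"y": 0,"z": -0.03,"wx": 0,"wy": 0,"wz": 0,"fingers": -1},{"x": 0,"y": 0,"z": 0,"wx": 0,"wy": 0,"wz": 0,"fingers": -1}]'

```text
clock: 49.22
tool_pos: [0.4188, -0.3575, 0.2232]
eef_rot: [1.0, 0.01, 0.003, 0.001]
contact_force: [0.1, -0.3, -1.4]
opening: 0.003
```

```bash
python3 - <<'E'
from h import *
plan()
m,p,d=see("wrist",cols=[]); W=world(m,d)
X,Y,Z=W[:,:,0],W[:,:,1],W[:,:,2]
hsv=cv2.cvtColor(p,cv2.COLOR_RGB2HSV)
k=cv2.inRange(hsv,(100,110,30),(125,255,255))>0
P=W[k&(abs(Z-.069)<.006)&(Y<-.25)]; print("front top",rect(P) if len(P)>5 else len(P))
r=(abs(Z-.084)<.004)&(abs(Y+.35)<.06); print("roof x min",np.percentile(X[r],[1,5]))
a,_=snapshot("side")
cv2.imwrite("pics/end.png",np.hstack([p,a])[:,:,::-1][:, :].copy() if 0 else cv2.resize(np.vstack([p[:,:,::-1],a[:,:,::-1]]),(400,600)))
E
```

```text
t 49.23 tcp [ 0.4188 -0.3575  0.2232] yaw 1.2 tilt [ 0.005 -0.003] q7 -0.13 F [ 0.1 -0.3 -1.4] open 0.003
front top (array([ 0.6076, -0.3551]), 191.4, 15.6, -88.8)
roof x min [0.61518638 0.61620378]
```

View pics/end.png

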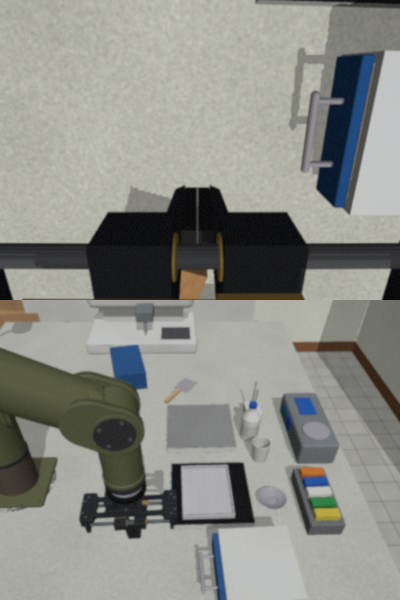

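The wrist view shows the blue front flush against the cabinet: its back face is at x ≈ 0.615 and the roof edge at ≈ 0.615. The side view shows the empty tray on the black plate with everything else in place.

```bash
python3 -c "
from plant import *
print(finish_job())"
```

```text
the job is handed in; nothing more can be done
None
```

I finished the job and handed it in at about 49 s of the 210 s allowed; no verdict is reported.

- **Blocks:** three were present (yellow, green, orange; no blue). I loaded them down the middle of the tray and left the purple look-alike alone.
- **Crossing:** I pushed the tray across the gap with the two open fingers on its rear wall. It stayed straight in every check and ended wholly on the cold plate, with margins of about 22 mm and 16 mm along the crossing direction.
- **Chill:** the blocks stood on the cold plate for about four seconds before the first was picked up. Green was knocked aside within the tray during the run, so I found it again and picked it up from its new spot.
- **Drawer:** before closing, a side picture showed all three blocks upright in the drawer. I then pushed the handle until it stopped firmly at about 18 N.

**Last checks:** the drawer front is flush with the cabinet edge to within about 1 mm. The empty tray is on the cold plate, the other things in view look untouched, and the robot is touching nothing. I could not see the blocks after the drawer closed. Nothing failed in the last checks. One small disagreement: before closing, the side camera put orange about 4 mm further in than before, so the drawer may have shifted slightly.

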